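# Clamp a preserve jar in the labelling jig

### The job

Stand the small jar upright in the open V-nest of the labelling jig, down on the base plate, and let go of it. Then turn the jig's black cam knob clockwise until the sprung clamp snaps in against the jar, stop there without wrenching the knob on against the stop, and let go, leaving the jar clamped and the other things on the table undisturbed.

Things in the scene. Friction and masses are not known exactly. Their poses are not given: they have to be found in the camera images.
- jar: the small straight jar of preserve, 52 mm in diameter all the way up and 72 mm tall with its flat steel lid (the lid is the top 14 mm); about 0.2 kg. Origin at the centre of its underside, z up its axis. It stands at one of three places on the table, the tall jar and the tin at the other two
- jig: labelling jig, fixed to the table, yawed up to 0.4 rad: aluminium base plate 90 (x) by 200 (y) by 12 mm; origin under the plate, z up. At its -y end the V-nest, at its +y end the grey cam housing 90 by 100 mm (y 7 to 107 mm), its flat cover 46 mm above the table
- nest (a point): where the underside's centre of the seated jar stands: jig (0, -52.5, 12) mm, on the plate; axes as the jig's. Two wooden V-blocks, 25 mm tall, touch the seated jar at 45 degrees either side of -y; on the +y side stands the open clamp's pad, 9 mm from the seated jar. The clamp pushes the jar home into the V, so it is best set down 4 mm towards the pad
- clamp: sprung clamp sliding along the jig's y: rubber pad 34 mm wide, its top 46 mm above the table, on a steel bar that carries a roller under the cover and a tail pin out of the housing's rear. Origin at the middle of the pad's face towards the jar: at jig y = -17.5 mm while the roller rides on the cam's rim (open)
- clamp_pad (a point): the clamp's origin, middle of the pad's face. It snaps about 9 mm to -y (to jig y = -26.5 mm) when the roller drops into the cam's notch; the pad then presses the jar with some 10 N, and the knob cannot back it out
- knob: black cam knob at jig (0, 52.5) mm: round skirt 44 mm wide, 6 mm thick, and on it an upright bar grip 46 mm long (knob x), 14 mm wide (knob y), from 52 to 84 mm above the table. Origin on its axis at the cover, 46 mm up; z up. At the start its x is turned 0 to 0.35 rad clockwise from the jig's x. Turns clockwise seen from above, with about 0.2 N m
- knob_grip (a point): on the knob's axis at grip height, 74 mm above the table. The notch comes after a turn of 0.5 to 1.45 rad; where, cannot be told from outside: the cam's setting under the cover differs each time. The clamp snaps in, 0.05 to 0.1 rad of play is left, then the knob stops dead; more than about 1 N m there wrenches the mechanism
- tall_jar: a bystander: taller jar, 62 mm in diameter and 120 mm tall, origin under its centre; leave it alone
- tin: a bystander: flat tin, 68 mm in diameter and 45 mm tall, origin under its centre; leave it alone
- label_box: a bystander: open wooden box 70 by 110 by 40 mm at the far side, origin under its centre; leave it alone
Not all that is in view belongs to the job. What is meant by the jig is not pink or red, and is the larger of those in its own colour.

How it is judged:
On the way, in this order (a step that is already met when the one before it is completed fails the run):
1. the jar stands released in the nest, upright on the base plate, within 10 mm of its seat, while the clamp is still open (horizontal distance between jar and nest below 0.01 m and z of jar in the frame of nest between -0.003 and 0.003 m and angle between jar's own z axis and vertical below 0.06 rad and contact force between each of the arm, the fingers and jar below 0.2 N and y of clamp_pad in the frame of jig above -0.0195 m), for 0.2 s.
2. the clamp has snapped in against the jar (pad moved at least 7 mm) (y of clamp_pad in the frame of jig below -0.0245 m and contact force between clamp and jar above 4 N), for 0.2 s.
At the end, for the whole second after the job is handed in: The jar stands upright (within 0.06 rad) and still on the base plate, within 3 mm of its seat in the V, and the clamp is in (pad moved at least 7 mm) and presses it with more than 4 N; nothing is held (all of step 2 and horizontal distance between jar and nest below 0.003 m and z of jar in the frame of nest between -0.003 and 0.003 m and angle between jar's own z axis and vertical below 0.06 rad and linear speed of jar below 0.01 m/s); the robot touches nothing.
It fails at once if the knob is wrenched against the dropped roller: more than 40 N between the cam and the clamp's roller (contact force between clamp and knob above 40 N).
It fails at once if the jar is tipped by more than 0.5 rad (angle between jar's own z axis and vertical above 0.5 rad).
It fails at once if a bystander is moved by more than 20 mm (distance of any of tall_jar, tin, label_box from where it was at the start of the episode above 0.02 m).
It also fails if it takes over 72 s, if anything falls off the work surface, if the arm or the gripper's body presses on something with over 40 N, if the wrist force passes 120 N, or if a joint passes its speed limit or range.

### The arm

A 6-joint arm with a two-finger parallel gripper is mounted at the origin on the work surface. World frame = base frame: x ahead of the robot, y to its left, z up, the work surface at z = 0. Lengths are in m, angles in rad, forces in N, time in s.
With the tool pointing down it reaches from about 0.375 to 0.9 m from the base axis. Payload 3.1 kg.
Tool frame: the origin (TCP) lies midway between the tips of the shut fingers; the grasp point (between the pads) lies robot.grip_point_offset behind it (robot.grip_point_offset is the distance from the TCP to the grasp point, in m); z points along the fingers, y is the direction in which the jaws open and shut (so a half turn about z gives the same grasp; the last joint's range is limited). The gripper opens to 87 mm and grips with 3 to 60 N. Pads are 19 mm wide; open, the fingers measure 117 mm over their backs; the gripper's body (75 mm by 190 mm) begins 51 mm behind the grasp point.
Start: joints at [0.998, 0.527, 1.433, -0, 1.181, -0.178], TCP at [0.24, 0.577, 0.188] pointing down, gripper open.
Joint ranges: [-3.08, 3.08], [-0.75, 2.2], [0.22, 2.44], [-1.43, 4.57], [0, 2.65], [-2.85, 2.85]. Speed limits (rad/s): [2.79, 2.79, 3.14, 3.14, 3.14, 3.14].

### API

Orientations are given as a unit quaternion [x, y, z, w].
In Python, from rig import robot, cams, hand_in gives the robot as it stands. The module is installed in compiled form; this text tells all that it offers.
- The arm moves only by the tool send_rows, never from a script. Its argument "steps" is one flat list of numbers, 5 for each row, row after row: the finger opening in m, from 0 to 0.087, then the shift along the tool's x, y, z in m, then the turn about the tool's z in rad. A call has 1 to 8 rows; each row is the pose to reach, as a shift and turn from the pose measured when the call began, along the tool's axes at that moment; what a row does not reach only later rows make up. A row lasts 1/8 s, in which the tool goes at most 62.5 mm and 10.7 degrees, less where a joint would pass 70% of its speed; a pose out of reach is approached as far as the arm can. A call with a gripper value outside its range is refused whole. The fingers move at their own pace and stop on an object; "force" is the grip in N (left out, the last holds). Time passes only in rows, so rows that repeat a pose let the fingers close. It gives the time, the measured TCP pose, the force and the opening at its end, in the units of the state.
- robot.get_obs(): the state, without advancing time (a new reading comes with each control period).
- cams.camera(name): name is "scene" or "side" or "wrist"; returns a dict with "color" (384x512x3 uint8, red, green, blue), "range_z" (384x512 float32, m along the optical axis (not along the pixel's ray), 0 where there is no reading), "intrinsics" (3x3 intrinsics, pixels), "k1" (the pictures are not rectified: a ray, as slopes to the right and down, at radius r is drawn at 1 + k1 r^2 times it, then the intrinsics apply), "extrinsics" (4x4, takes a point from camera to world coordinates). Camera axes: x right, y down, z forward; pixel columns grow to the right and rows downward; lengths in m; the calibration is good to about 2 mm. A picture is of the moment at which its call begins.
- hand_in(): hands the job in, once; it reports no verdict.
The state is a dict: "time": time; "q": joint angles; "joint_velocities": joint speeds; "joint_torque": joint torques, N m; "position": TCP position; "tool_rot": TCP orientation; "ft_force": force on the tool from outside, world axes, zero at the start; "moment": the same for the moment, N m; "grip_width": finger opening in m.
Only numpy, scipy, OpenCV 4.12 (cv2) and the standard library are available. Lean on these libraries where they do the work, as an engineer would, in place of code of your own. Each camera call takes 0.05 s, during which the arm holds its last target.

## Working session

There is one attempt and no reset: what is moved stays moved. The work goes in short steps, Python scripts to look and compute and a tool call to move; the robot and the scene stay as the last step left them, time stands still between calls to the robot, and variables do not carry over. Pictures are saved under pics/ and viewed, and the job is handed in when it is done.

Besides the shell and the picture viewer there is one more tool, called after "Call:" as name(argument=value, ...) on one line, values as JSON. send_rows: Moves the arm, as the interface text tells. Its arguments: {"type":"object","properties":{"steps":{"type":"array","items":{"type":"number"}},"force":{"type":"number"}},"required":["steps"]}

```bash
mkdir -p pics
cat > h.py <<'E'
import numpy as np,cv2
from rig import robot,cams,hand_in
def snap(n,tag):
    c=cams.camera(n); np.savez(f'{tag}.npz',**c); cv2.imwrite(f'pics/{tag}.png',cv2.cvtColor(c['color'],cv2.COLOR_RGB2BGR)); return c
def rays(c,uv):
    K=c['intrinsics'];k=float(c['k1']);uv=np.atleast_2d(uv).astype(float)
    d=(uv-[K[0,2],K[1,2]])/[K[0,0],K[1,1]]; s=d.copy()
    for _ in range(20): s=d/(1+k*(s**2).sum(1,keepdims=True))
    return s
def plane(c,uv,z):
    s=rays(c,uv);E=c['extrinsics'];D=np.c_[s,np.ones(len(s))]@E[:3,:3].T;o=E[:3,3]
    return o+D*((z-o[2])/D[:,2])[:,None]
def cloud(c):
    h,w=c['range_z'].shape;u,v=np.meshgrid(np.arange(w),np.arange(h));uv=np.c_[u.ravel(),v.ravel()]
    s=rays(c,uv);P=np.c_[s,np.ones(len(s))]*c['range_z'].ravel()[:,None]
    E=c['extrinsics'];W=P@E[:3,:3].T+E[:3,3];W[c['range_z'].ravel()==0]=np.nan
    return W.reshape(h,w,3)
E
python3 - <<'E'
from h import *
o=robot.get_obs();print(o,robot.grip_point_offset)
ims=[]
for n in ['scene','side','wrist']:
    c=snap(n,n+'0');print(n,c['extrinsics'].round(3).tolist(),c['intrinsics'].round(1).tolist(),c['k1'])
E
```

```text
{'time': 0.0, 'q': array([ 9.97509231e-01,  5.28444917e-01,  1.43390144e+00, -3.09058153e-06,
        1.18137988e+00, -1.78490081e-01]), 'joint_velocities': array([ 0.00134718, -0.00058584, -0.00050667, -0.00020129, -0.00055294,
        0.00225232]), 'joint_torque': array([-1.02297690e-03, -4.40044999e+01, -1.76588130e+01,  6.30819728e-02,
        5.81089477e-02, -1.52281268e-04]), 'position': array([0.23991501, 0.57625193, 0.18698504]), 'tool_rot': array([ 1.96118337e-01,  9.80579655e-01, -9.92833159e-04, -3.90288561e-04]), 'ft_force': array([-0.92458573,  0.35418565, -1.01699876]), 'moment': array([-0.00244986,  0.0302515 , -0.05376701]), 'grip_width': 0.08694736263060009} 0.0187
scene [[-0.892, 0.371, -0.259, 0.825], [0.452, 0.736, -0.503, 0.637], [0.004, -0.566, -0.824, 1.056], [0.0, 0.0, 0.0, 1.0]] [[406.3, 0.0, 256.1], [0.0, 406.3, 187.7], [0.0, 0.0, 1.0]] -0.12236917563185017
side [[0.925, -0.196, 0.327, 0.147], [-0.381, -0.504, 0.776, -0.841], [0.013, -0.841, -0.54, 0.705], [0.0, 0.0, 0.0, 1.0]] [[383.5, 0.0, 257.2], [0.0, 383.5, 190.5], [0.0, 0.0, 1.0]] 0.022970759185237017
wrist [[0.384, 0.89, 0.245, 0.173], [0.923, -0.37, -0.104, 0.605], [-0.002, 0.267, -0.964, 0.384], [0.0, 0.0, 0.0, 1.0]] [[343.8, 0.0, 253.2], [0.0, 343.8, 191.5], [0.0, 0.0, 1.0]] -0.05556628892983618
```

View pics/scene0.png

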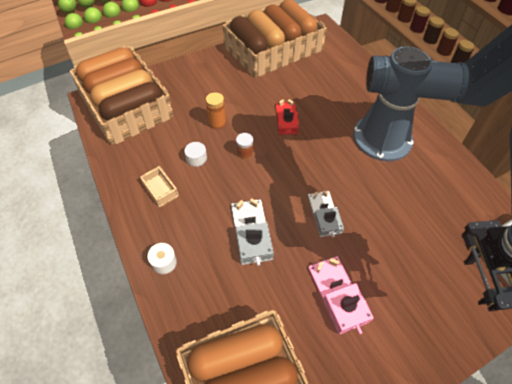

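View pics/side0.png

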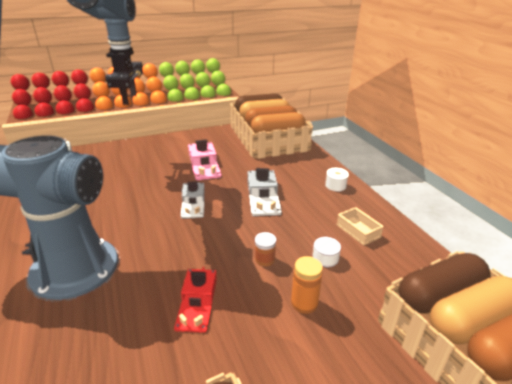

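View pics/wrist0.png

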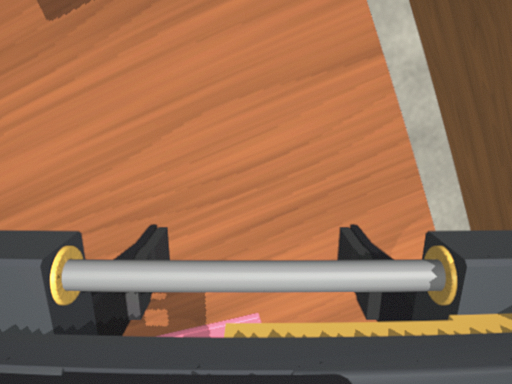

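The grey jigs are the large one at scene (252,232) and the small one at (325,213). The pink (340,295) and red (287,115) ones are ruled out, so the larger grey one at (252,232) fits. The small jar is the brown one with a pale lid at (245,145); the tall jar is at (216,110) and the tin at (196,154). I'll confirm with an enlarged crop and measure.

Run:
```python
from h import *
S=dict(np.load('scene0.npz'));D=dict(np.load('side0.npz'))
a=cv2.imread('pics/scene0.png')[120:280,180:360];b=cv2.imread('pics/side0.png')[150:290,170:350]
a=cv2.resize(a,(720,640),interpolation=cv2.INTER_CUBIC)[:, :];b=cv2.resize(b,(720,560),interpolation=cv2.INTER_CUBIC)
cv2.imwrite('pics/a.png',a[:600]);cv2.imwrite('pics/b.png',b)
for c,n in((S,'scene'),(D,'side')):
    W=cloud(c); hsv=cv2.cvtColor(c['color'],cv2.COLOR_RGB2HSV)
    print(n)
    # object blobs above table, by height
    m=((W[...,2]>0.008)&(W[...,2]<0.14)&(W[...,0]>0.2)&(W[...,0]<1.0)&(abs(W[...,1])<0.6)).astype(np.uint8)
    k,l,st,ce=cv2.connectedComponentsWithStats(m)
    for i in range(1,k):
        if st[i,4]>60:
            P=W[l==i];t=np.nanpercentile(P[:,2],95);T=P[P[:,2]>t-.006]
            print(ce[i].round(),st[i,4],'top',t.round(3),'mid',((T.max(0)+T.min(0))/2).round(3)[:2],'size',(T.max(0)-T.min(0)).round(3)[:2])
```

```text
scene
[253.  54.] 944 top 0.136 mid [ 0.232 -0.549] size [0.062 0.1  ]
[128. 105.] 3722 top 0.138 mid [ 0.757 -0.507] size [0.223 0.186]
[216. 110.] 590 top 0.121 mid [ 0.492 -0.317] size [0.056 0.06 ]
[287. 118.] 535 top 0.058 mid [ 0.275 -0.193] size [0.033 0.022]
[245. 145.] 347 top 0.075 mid [ 0.464 -0.15 ] size [0.05  0.053]
[195. 153.] 408 top 0.048 mid [ 0.617 -0.203] size [0.064 0.067]
[159. 185.] 475 top 0.042 mid [ 0.767 -0.138] size [0.086 0.121]
[326. 215.] 918 top 0.054 mid [0.365 0.203] size [0.033 0.017]
[252. 232.] 1952 top 0.074 mid [0.59  0.169] size [0.043 0.03 ]
[162. 258.] 605 top 0.053 mid [0.842 0.103] size [0.067 0.07 ]
[341. 296.] 2561 top 0.068 mid [0.462 0.448] size [0.047 0.019]
[243. 353.] 3889 top 0.139 mid [0.774 0.476] size [0.2   0.159]
side
[273. 132.] 2791 top 0.137 mid [0.772 0.496] size [0.207 0.208]
[204. 159.] 907 top 0.075 mid [0.458 0.442] size [0.043 0.022]
[263. 191.] 1243 top 0.075 mid [0.587 0.164] size [0.041 0.027]
[337. 178.] 395 top 0.052 mid [0.84 0.1 ] size [0.071 0.07 ]
[193. 199.] 697 top 0.055 mid [0.361 0.199] size [0.031 0.018]
[360. 225.] 823 top 0.041 mid [ 0.763 -0.141] size [0.087 0.12 ]
[265. 248.] 579 top 0.074 mid [ 0.462 -0.154] size [0.051 0.052]
[313. 274.] 2016 top 0.122 mid [ 0.49 -0.32] size [0.058 0.059]
[439. 319.] 7922 top 0.138 mid [ 0.741 -0.509] size [0.202 0.181]
[196. 299.] 1907 top 0.055 mid [ 0.273 -0.199] size [0.034 0.021]
[224. 379.] 275 top 0.136 mid [ 0.233 -0.509] size [0.026 0.013]
```

View pics/a.png

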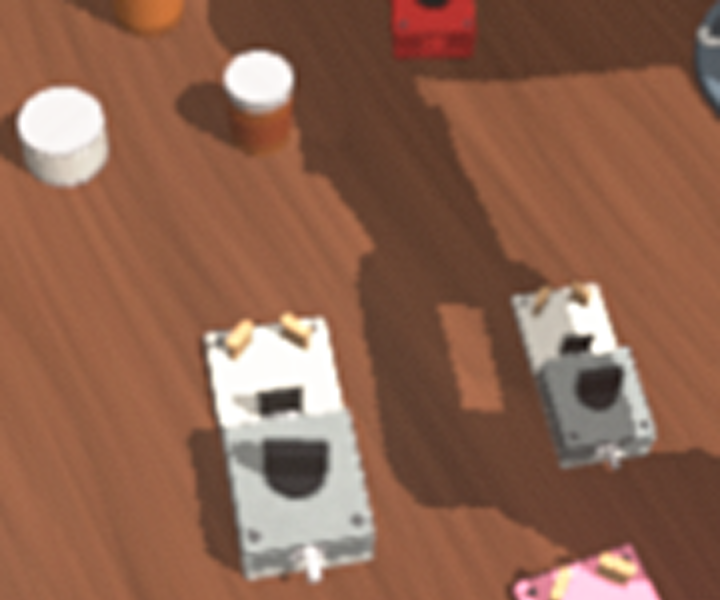

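View pics/b.png

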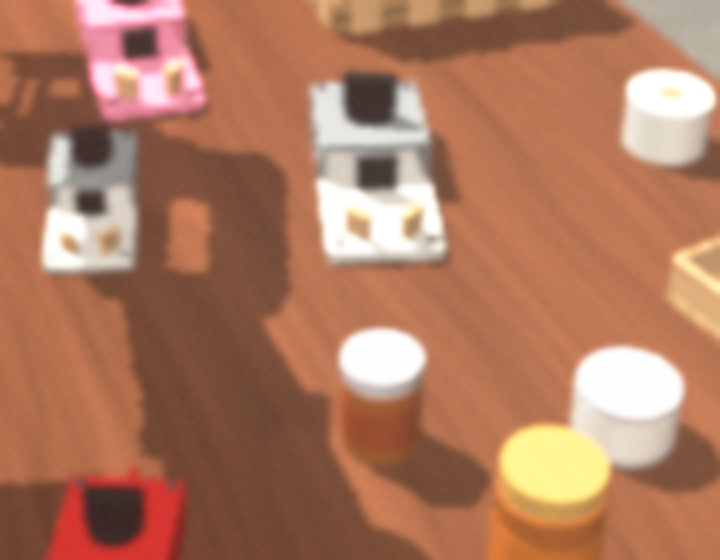

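The crops confirm it. The larger grey jig has its V-blocks at crop a (240,335) and (297,328), and its knob at (297,465). The jar has a brown body and a steel lid, at (258,80). Next I'll get the jig pose from the cover, the plate and the knob.

```bash
cat > jig.py <<'E'
from h import *
def meas(c,verbose=True,near=(0.59,0.14)):
    W=cloud(c);d=np.hypot(W[...,0]-near[0],W[...,1]-near[1])<0.16
    out={}
    for nm,lo,hi in(('cover',.040,.0505),('plate',.007,.018),('knobtop',.078,.092),('anyj',.007,.052)):
        m=(d&(W[...,2]>lo)&(W[...,2]<hi)).astype(np.uint8)
        m=cv2.morphologyEx(m,cv2.MORPH_OPEN,np.ones((2,2)))
        k,l,st,ce=cv2.connectedComponentsWithStats(m)
        if k<2: continue
        i=1+st[1:,4].argmax();P=W[l==i]
        r=cv2.minAreaRect(P[:,:2].astype(np.float32)*1000)
        out[nm]=r
        print(nm,'n',len(P),'z',np.median(P[:,2]).round(4),'rect',np.round(r[0],1),np.round(r[1],1),round(r[2],2))
    return W,out
E
python3 - <<'E'
from jig import *
for n in('scene0','side0'):
    c=dict(np.load(n+'.npz'));print(n);meas(c)
E
```

```text
scene0
cover n 836 z nan rect [583.9 166.4] [116.7  96.3] 72.92
plate n 529 z nan rect [560.2  81.7] [100.6  92.5] 72.46
knobtop n 85 z 0.0818 rect [583.9 170.7] [24.7 51.3] 85.0
anyj n 1762 z nan rect [593.8 124.6] [224.4  87.8] 61.14
side0
cover n 317 z nan rect [635.2 178.2] [202.   73.7] 43.38
plate n 511 z nan rect [572.3  87.8] [137.1  88.6] 68.18
knobtop n 49 z 0.0814 rect [611.5 174.4] [77.8 35. ] 30.1
anyj n 1086 z nan rect [626.3 132.1] [295.4  81.6] 52.7
```

Call:
send_rows(steps=[0.087,-0.06,-0.046,-0.06,0.15,0.087,-0.12,-0.09,-0.06,0.3,0.087,-0.18,-0.135,-0.06,0.45,0.087,-0.24,-0.18,-0.06,0.6,0.087,-0.29,-0.22,-0.06,0.75,0.087,-0.34,-0.255,-0.06,0.9,0.087,-0.39,-0.29,-0.06,1.05,0.087,-0.43,-0.32,-0.06,1.2])

```text
time: 1.15
position: [0.4882, 0.1575, 0.2474]
tool_rot: [0.717, 0.697, -0.001, 0.0]
ft_force: [0.5, 0.5, 0.0]
grip_width: 0.0867
```

```bash
cat >> h.py <<'E'
from scipy.spatial.transform import Rotation as R
def go(xyz,ang=None,o=None):
    """print tool-frame shift to bring TCP to xyz, tool y world angle ang"""
    o=o or robot.get_obs();M=R.from_quat(o['tool_rot']).as_matrix()
    s=M.T@(np.array(xyz)-o['position']);a=np.arctan2(M[1,1],M[0,1])
    t=None if ang is None else -((ang-a+np.pi)%(2*np.pi)-np.pi)
    print('pos',o['position'].round(4),'yang',a.round(4),'z',M[:,2].round(4),'w',round(o['grip_width'],4),'t',round(o['time'],2),'F',o['ft_force'].round(1),'\n shift',s.round(4),'turn',t)
E
python3 -c "
from h import *
go([.55,.05,.25],-.295)"
```

```text
pos [0.4882 0.1575 0.2474] yang -0.0292 z [-8.0e-04 -1.2e-03 -1.0e+00] w 0.0867 t 1.15 F [0.5 0.5 0. ] 
 shift [-0.1057  0.0649 -0.0025] turn 0.26583743851274066
```

Call:
send_rows(steps=[0.087,-0.05,0.03,0,0.13,0.087,-0.1,0.06,0,0.27,0.087,-0.106,0.065,0,0.27,0.087,-0.106,0.065,0,0.27,0.087,-0.106,0.065,0,0.27])

```text
time: 1.78
position: [0.549, 0.0511, 0.2473]
tool_rot: [0.804, 0.595, -0.001, -0.0]
ft_force: [-1.0, 1.0, -1.2]
grip_width: 0.0872
```

Run:
```python
from jig import *
c=snap('wrist','wrist1');meas(c);go([.55,.05,.25],-.295)
cv2.imwrite('pics/w1.png',cv2.resize(cv2.imread('pics/wrist1.png'),(800,600)))
```

```text
cover n 6330 z nan rect [593. 174.] [108.6  96.3] 71.48
plate n 4844 z nan rect [561.6  73.5] [102.2  89.9] 73.07
knobtop n 669 z nan rect [606.6 151.7] [ 2.4 26.9] 136.13
anyj n 12116 z nan rect [578.8 124.8] [211.5  94.8] 72.33
pos [0.5491 0.0512 0.2474] yang -0.2968 z [-1.7e-03 -7.0e-04 -1.0e+00] w 0.087 t 1.82 F [-0.3  0.2  0.3] 
 shift [-0.0009  0.0012 -0.0026] turn -0.0018196785418007622
```

View pics/w1.png

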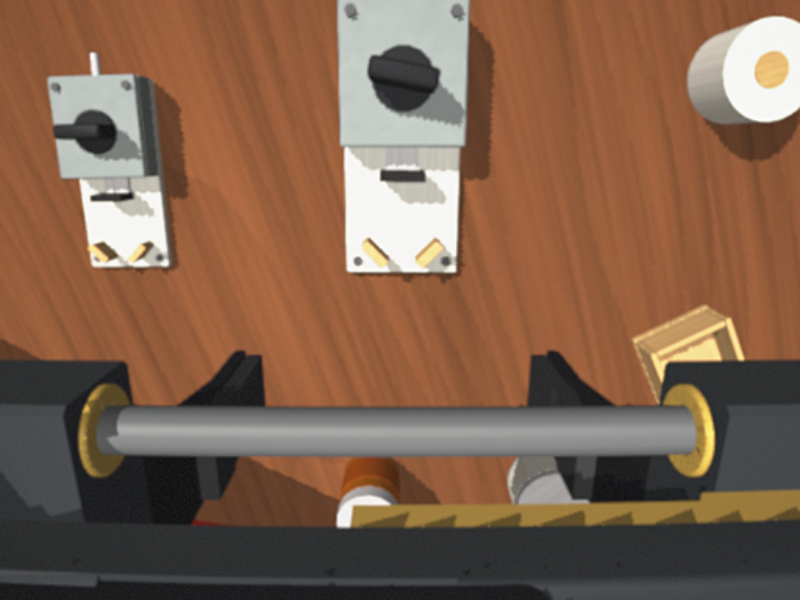

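Seen from above, the jig fills (340–467, 0–273) of the 800x600 picture: knob bar at (403,78), pad at (402,175), V-blocks at (375,252) and (430,252). Next I'll fit the edges and project them by rays.

```bash
cat > edges.py <<'E'
from h import *
def edges(c,rows_plate,rows_cover,colrange):
    g=c['color'].astype(int);sat=g.max(2)-g.min(2);m=(sat<45)&(g.mean(2)>110)
    res={}
    for nm,rows,z in(('plate',rows_plate,.012),('cover',rows_cover,.046)):
        L=[];Rr=[]
        for r in rows:
            x=np.where(m[r,colrange[0]:colrange[1]])[0]+colrange[0]
            if len(x)<20: continue
            L.append((x.min()-.5,r));Rr.append((x.max()+.5,r))
        a=plane(c,L,z)[:,:2];b=plane(c,Rr,z)[:,:2]
        fl=[cv2.fitLine(q.astype(np.float32),cv2.DIST_HUBER,0,.001,.001).ravel() for q in(a,b)]
        angs=[np.arctan(-f[0]/f[1]) for f in fl]
        y=np.array([-np.sin(np.mean(angs)),np.cos(np.mean(angs))]);x=np.array([y[1],-y[0]])
        l,r=np.median(a@x),np.median(b@x)
        print(nm,'yaw',np.round(angs,4),'width',(r-l).round(4),'xmid',((l+r)/2).round(4))
    return m
E
python3 - <<'E'
from edges import *
c=dict(np.load('wrist1.npz'))
m=edges(c,range(120,158),range(8,88),(205,305))
# front plate edge & cover front edge along central columns
rows=[]
for cc in range(230,288,4):
    r=np.where(m[100:185,cc])[0]+100; rows.append((cc,r.max()+.5))
P=plane(c,rows,.012)[:,:2]
yaw=-.295
for yaw in (-.28,-.295,-.31):
    y=np.array([-np.sin(yaw),np.cos(yaw)]);print(yaw,'front y',(P@y).round(4)[[0,3,7,11,14]])
print('px angles front', np.polyfit(P[:,0],P[:,1],1))
# knob: dark mask
g=c['color'];d=(g.max(2)<75).astype(np.uint8);d[:, :225]=0;d[:,290:]=0;d[125:]=0
k,l,st,ce=cv2.connectedComponentsWithStats(d)
for i in range(1,k):
  if st[i,4]>40: print(st[i],ce[i])
a=cv2.resize(cv2.imread('pics/wrist1.png')[0:185,200:315],(497,800),interpolation=cv2.INTER_CUBIC)
cv2.imwrite('pics/w1c.png',cv2.resize(a,(373,600)))
E
```

```text
plate yaw [-0.3207 -0.305 ] width 0.0909 xmid 0.51
cover yaw [-0.3019 -0.2971] width 0.0898 xmid 0.513
-0.28 front y [0.1772 0.1769 0.1766 0.1776 0.176 ]
-0.295 front y [0.1844 0.1844 0.1844 0.1857 0.1843]
-0.31 front y [0.1916 0.1918 0.1921 0.1937 0.1926]
px angles front [-0.2929057   0.18713984]
[ 236   30   45   41 1349] [257.60118606  49.61082283]
[244 110  28   6 155] [257.58064516 112.38064516]
```

View pics/w1c.png

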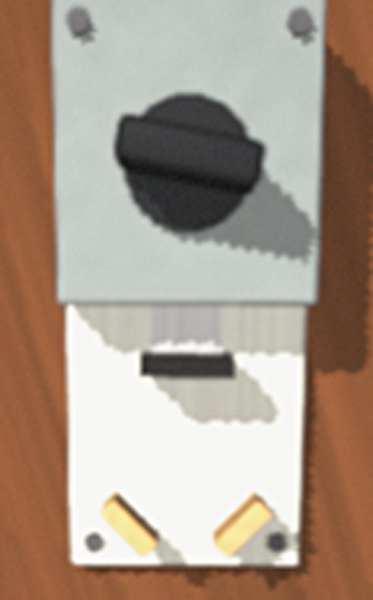

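Run:
```python
from h import *
c=dict(np.load('wrist1.npz'));g=c['color'].astype(int)
yaw=-.299;x=np.array([np.cos(yaw),np.sin(yaw)]);y=np.array([-x[1],x[0]])
f=lambda uv,z:(plane(c,uv,z)[:,:2]@np.c_[x,y]).round(4)
print('gray col profile @235', [(r,int(g[r,232].mean())) for r in range(86,100)])
print('pad col', [(r,int(g[r,256].mean())) for r in range(104,122)])
print('cover edge',f([[232,93.5],[280,93.5]],.046).tolist())
print('pad L/R,front',f([[243.5,113],[271.5,113],[257.5,115.5],[257.5,109.5]],.046).tolist())
print('plate corners',f([[221.5,174.5],[292.5,174.5],[257,174.5]],.012).tolist())
# bar top: darker/lighter? from cloud z>0.078
W=cloud(c);m=(W[...,2]>.079)&(W[...,2]<.09)
m[:, :225]=0;m[:,290:]=0;m[110:]=0
v,u=np.where(m);print(len(u),u.min(),u.max(),v.min(),v.max())
rr=cv2.minAreaRect(plane(c,np.c_[u,v],.084)[:,:2].astype(np.float32)*1000);print('bar',rr)
ctr=np.array(rr[0])/1000;print(ctr@np.c_[x,y])
# V blocks
hsv=cv2.cvtColor(c['color'],cv2.COLOR_RGB2HSV)
w=((hsv[...,0]>12)&(hsv[...,0]<28)&(hsv[...,1]>70)&(hsv[...,2]>200)).astype(np.uint8);w[:145]=0;w[180:]=0;w[:,:220]=0;w[:,300:]=0
k,l,st,ce=cv2.connectedComponentsWithStats(w)
for i in range(1,k):
    if st[i,4]>20: print('block',st[i],ce[i].round(1),f([ce[i]],.037),f([ce[i]],.025))
```

```text
gray col profile @235 [(86, 200), (87, 201), (88, 200), (89, 200), (90, 202), (91, 200), (92, 179), (93, 155), (94, 162), (95, 184), (96, 188), (97, 188), (98, 187), (99, 188)]
pad col [(104, 173), (105, 193), (106, 238), (107, 247), (108, 197), (109, 96), (110, 55), (111, 53), (112, 58), (113, 56), (114, 55), (115, 65), (116, 121), (117, 179), (118, 196), (119, 194), (120, 193), (121, 192)]
cover edge [[0.4851, 0.287], [0.5388, 0.2871]]
pad L/R,front [[0.4978, 0.2655], [0.5296, 0.2656], [0.5137, 0.2628], [0.5137, 0.2695]]
plate corners [[0.4681, 0.1863], [0.5596, 0.1866], [0.5138, 0.1864]]
664 235 281 35 57
bar ((588.408203125, 166.20892333984375), (13.695971488952637, 45.0348014831543), 61.919612884521484)
[0.51334215 0.33215879]
block [232 152  17  19 127] [239.2 162. ] [[0.4921 0.2074]] [[0.4916 0.2052]]
block [266 152  18  19 165] [274.2 162.1] [[0.5342 0.2074]] [[0.5349 0.2052]]
```

```bash
python3 -c "
from h import *
go([.45,-.21,.25],-.299)"
```

```text
pos [0.5491 0.0512 0.2474] yang -0.2968 z [-1.7e-03 -7.0e-04 -1.0e+00] w 0.087 t 1.82 F [-0.3  0.2  0.3] 
 shift [-0.2788 -0.0183 -0.0022] turn 0.0021803214581996855
```

Call:
send_rows(steps=[0.087,-0.06,-0.004,0,0,0.087,-0.12,-0.008,0,0,0.087,-0.18,-0.012,0,0,0.087,-0.23,-0.016,0,0,0.087,-0.279,-0.018,0,0.002,0.087,-0.279,-0.018,0,0.002,0.087,-0.279,-0.018,0,0.002])

```text
time: 2.7
position: [0.4503, -0.2088, 0.2478]
tool_rot: [0.804, 0.594, -0.001, -0.001]
ft_force: [0.3, 0.7, -0.6]
grip_width: 0.0872
```

Run:
```python
from h import *
c=snap('wrist','wrist2');W=cloud(c)
m=((W[...,2]>.066)&(W[...,2]<.080)&(abs(W[...,0]-.463)<.05)&(abs(W[...,1]+.152)<.05))
v,u=np.where(m);print(len(u),u.min(),u.max(),v.min(),v.max())
P=W[m];print(np.median(P[:,2]))
p=plane(c,np.c_[u,v],.072)[:,:2].astype(np.float32)
print(cv2.minEnclosingCircle(p),p.mean(0))
go([.463,-.152,.25],-.299)
```

```text
1876 225 273 88 136
0.07226664406329097
((0.4621616005897522, -0.15246348083019257), 0.026060456410050392) [ 0.46221253 -0.15225689]
pos [ 0.4504 -0.2085  0.2478] yang -0.2968 z [-1.8e-03  1.0e-04 -1.0e+00] w 0.0872 t 2.75 F [-0.5  0.9 -0.9] 
 shift [ 0.0577 -0.0045 -0.0022] turn 0.0022387399740431135
```

View pics/wrist2.png

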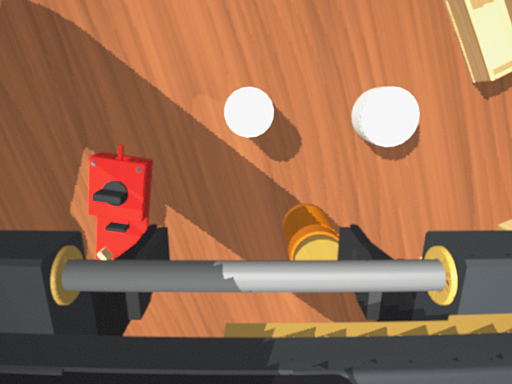

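The lid shows as a circle at (249,112), r 26.1 mm, height 72 mm, which matches the small jar. I'll reach for it now.

Call:
send_rows(steps=[0.087,0.057,-0.005,0,0,0.087,0.057,-0.005,0,0,0.087,0.057,-0.005,0.06,0,0.087,0.057,-0.005,0.12,0,0.087,0.057,-0.005,0.16,0,0.087,0.057,-0.005,0.19,0,0.087,0.057,-0.005,0.205,0,0.087,0.057,-0.005,0.212,0])

```text
time: 3.75
position: [0.4619, -0.1518, 0.0349]
tool_rot: [0.803, 0.596, -0.001, -0.001]
ft_force: [0.4, 1.0, 0.0]
grip_width: 0.0871
```

Call:
send_rows(steps=[0.087,0,0,0,0,0.087,0,0,0,0])

```text
time: 4.0
position: [0.4625, -0.1519, 0.0355]
tool_rot: [0.803, 0.596, -0.001, -0.0]
ft_force: [-0.5, -0.6, 0.1]
grip_width: 0.0867
```

```bash
python3 -c "
from h import *
go([.4622,-.1525,.036],-.299)"
```

```text
pos [ 0.4625 -0.1519  0.0355] yang -0.2943 z [-1.7e-03 -1.0e-04 -1.0e+00] w 0.0867 t 4.0 F [-0.5 -0.6  0.1] 
 shift [-0.0007 -0.0001 -0.0005] turn 0.004683485684857658
```

Call:
send_rows(steps=[0.07,0,0,0,0,0.06,0,0,0,0,0.05,0,0,0,0,0.045,0,0,0,0,0.045,0,0,0,0,0.045,0,0,0,0,0.045,0,0,0,0,0.045,0,0,0,0], force=20)

```text
time: 5.0
position: [0.4624, -0.1518, 0.0356]
tool_rot: [0.803, 0.596, -0.001, -0.001]
ft_force: [-0.5, 0.1, 1.7]
grip_width: 0.0499
```

Call:
send_rows(steps=[0.045,0,0,-0.01,0,0.045,0,0,-0.03,0,0.045,0,0,-0.06,0,0.045,0,0,-0.1,0,0.045,0,0,-0.12,0,0.045,0,0,-0.12,0])

```text
time: 5.75
position: [0.4636, -0.1523, 0.1572]
tool_rot: [0.803, 0.596, 0.0, 0.001]
ft_force: [-0.3, 0.6, -2.5]
grip_width: 0.0501
```

```bash
python3 -c "
from h import *
snap('wrist','wrist3')
go([.5589,.0697,.155],-.299)"
```

```text
pos [ 0.4626 -0.1517  0.1559] yang -0.2941 z [-1.e-03 -5.e-04 -1.e+00] w 0.0502 t 5.8 F [ 0.1  0.2 -3.8] 
 shift [0.2398 0.0279 0.0007] turn 0.004860261610317718
```

View pics/wrist3.png

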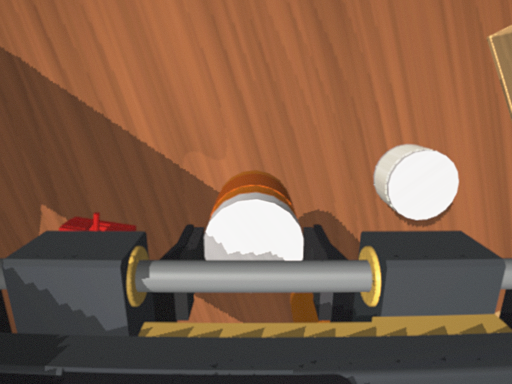

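Call:
send_rows(steps=[0.045,0.05,0.006,0,0,0.045,0.1,0.012,0,0,0.045,0.15,0.018,0,0,0.045,0.2,0.024,0,0,0.045,0.24,0.028,0,0.005,0.045,0.24,0.028,0,0.005,0.045,0.24,0.028,0,0.005])

```text
time: 6.68
position: [0.5575, 0.0696, 0.1542]
tool_rot: [0.804, 0.594, -0.002, -0.001]
ft_force: [-0.5, -0.4, -3.0]
grip_width: 0.05
```

```bash
python3 -c "
from h import *
snap('wrist','wrist4')
go([.5589,.0697,.060],-.299)"
```

```text
pos [0.5576 0.0692 0.1545] yang -0.2996 z [-4.1e-03 -9.0e-04 -1.0e+00] w 0.0501 t 6.72 F [-0.1  0.7 -2.6] 
 shift [0.0011 0.0014 0.0945] turn -0.0005684999557664661
```

View pics/wrist4.png

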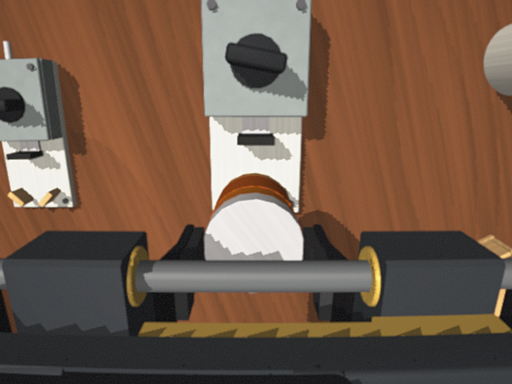

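Call:
send_rows(steps=[0.045,0.001,0.001,0.03,0,0.045,0.001,0.001,0.06,0,0.045,0.001,0.001,0.08,0,0.045,0.001,0.001,0.09,0,0.045,0.001,0.001,0.09,0])

```text
time: 7.35
position: [0.5625, 0.0688, 0.0664]
tool_rot: [0.805, 0.593, 0.001, 0.001]
ft_force: [2.9, 2.0, 4.4]
grip_width: 0.051
```

```bash
python3 -c "
from h import *
snap('wrist','wrist5');snap('side','side5')
cv2.imwrite('pics/s5.png',cv2.resize(cv2.imread('pics/side5.png')[130:250,190:350],(800,600),interpolation=cv2.INTER_CUBIC))
go([.5589,.0697,.0476],-.299)"
```

```text
pos [0.5624 0.0685 0.0665] yang -0.3012 z [ 0.0042 -0.001  -1.    ] w 0.0503 t 7.45 F [2.8 1.1 5.2] 
 shift [ 0.0001 -0.0038  0.0189] turn -0.002200924570037621
```

View pics/s5.png

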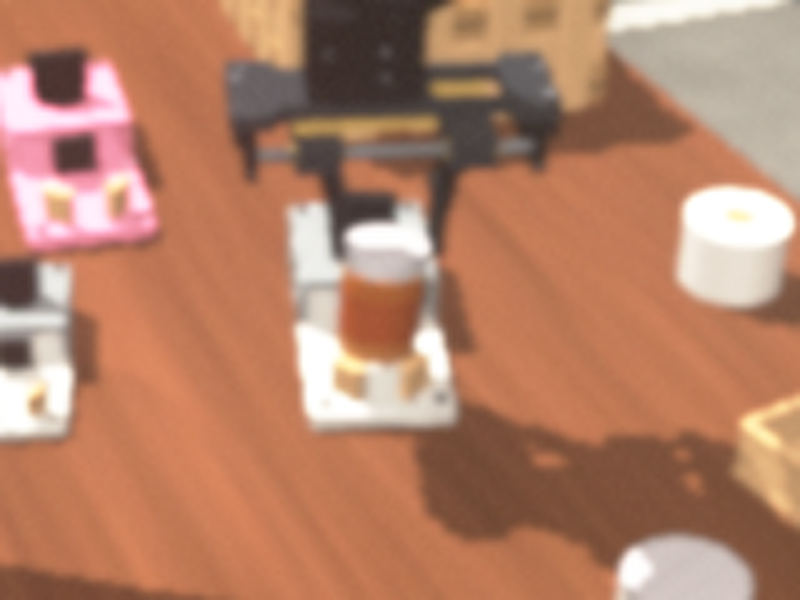

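View pics/wrist5.png

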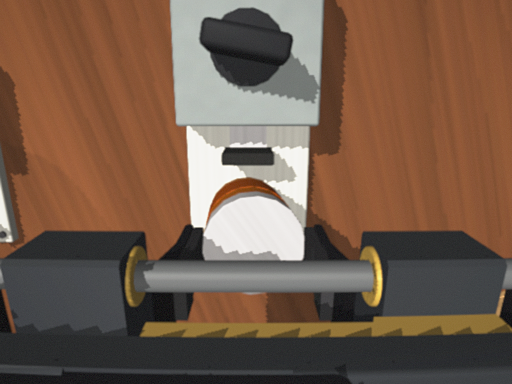

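Contact came early: about 5 N up with the TCP at z 0.0665, and the jar has shifted right, with the lid centre at column 253 and the pad centre at 248. The side view shows the jar standing at V-block height. I'll lift and re-measure the jar in the hand.

Call:
send_rows(steps=[0.045,0,0,-0.015,0,0.045,0,-0.002,-0.035,0,0.045,0,-0.004,-0.04,0,0.045,0,-0.004,-0.04,0,0.045,0,-0.004,-0.04,0])

```text
time: 8.07
position: [0.5576, 0.0697, 0.1058]
tool_rot: [0.805, 0.593, 0.001, 0.001]
ft_force: [1.0, -1.1, -2.7]
grip_width: 0.0506
```

Run:
```python
from h import *
go([.5589,.0697,.0476],-.299)
p=robot.get_obs()['position']
yaw=-.299;X=np.array([np.cos(yaw),np.sin(yaw)]);Y=np.array([-X[1],X[0]]);B=np.c_[X,Y]
print('tcp local',p[:2]@B-[.5135,.280])
for n in('scene','side'):
    c=snap(n,n+'6');W=cloud(c);g=c['color'].astype(int)
    zt=p[2]+.0364
    for dz in(0,):
        m=(np.hypot(W[...,0]-p[0],W[...,1]-p[1])<.05)&(abs(W[...,2]-zt)<.006)&(g.min(2)>140)
        v,u=np.where(m);print(n,len(u),np.median(W[m][:,2]),zt)
        q=plane(c,np.c_[u,v],np.median(W[m][:,2]))[:,:2].astype(np.float32);ce,r=cv2.minEnclosingCircle(q)
        print(ce,r,'local',np.array(ce)@B-[.5135,.280])
c=snap('wrist','wrist6')
s=cv2.resize(cv2.imread('pics/side6.png')[120:240,190:350],(800,600),interpolation=cv2.INTER_CUBIC);cv2.imwrite('pics/s6.png',s)
s=cv2.resize(cv2.imread('pics/scene6.png')[150:280,180:340],(738,600),interpolation=cv2.INTER_CUBIC);cv2.imwrite('pics/sc6.png',s)
```

```text
pos [0.5576 0.0697 0.1058] yang -0.3014 z [ 0.0023 -0.001  -1.    ] w 0.0506 t 8.07 F [ 1.  -1.1 -2.7] 
 shift [0.0004 0.0011 0.0582] turn -0.002402160012275889
tcp local [-0.00120895 -0.04917624]
scene 235 0.14439964567556263 0.14223470069541105
(0.5603139400482178, 0.07478635758161545) 0.027770180255174637 local [-7.57539597e-05 -4.34830783e-02]
side 148 0.1448208825849141 0.14223470069541105
(0.5531853437423706, 0.06294918060302734) 0.03248617798089981 local [-0.00340125 -0.05689489]
```

View pics/s6.png

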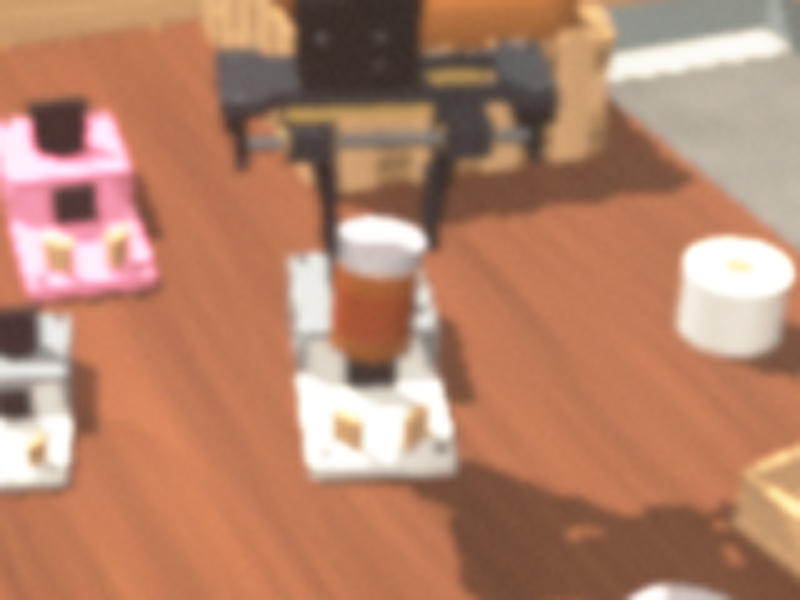

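View pics/sc6.png

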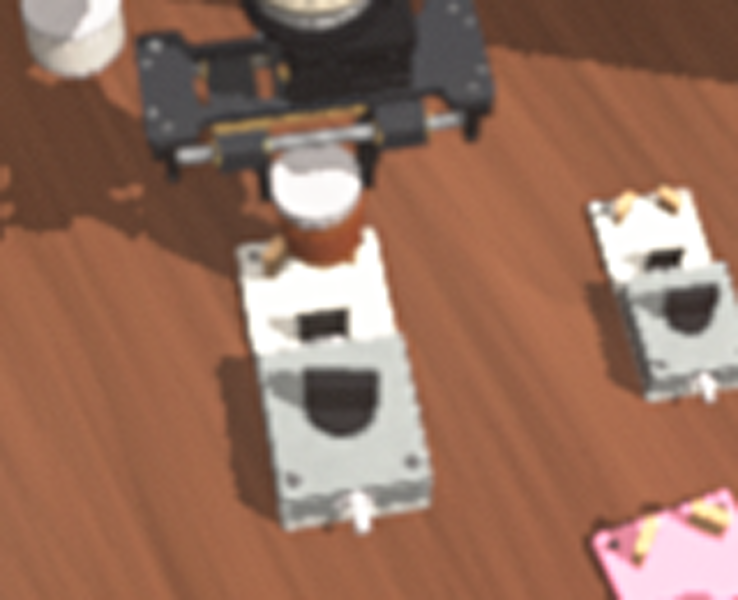

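View pics/wrist6.png

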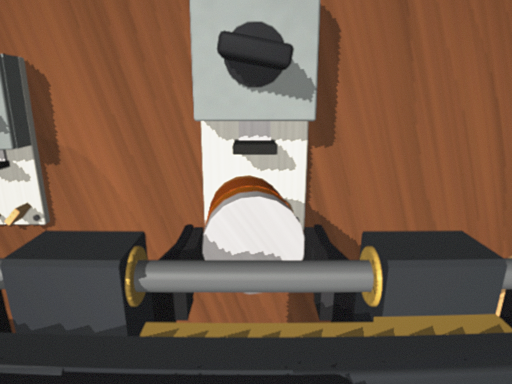

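The jar tilted in the hand on touching the left V-block: in the side crop its bottom leans left, about 14 px of the crop. I'll re-check the jig frame from this closer view before putting the jar back on the table to regrasp it upright.

Run:
```python
from h import *
yaw=-.299;x=np.array([np.cos(yaw),np.sin(yaw)]);y=np.array([-x[1],x[0]]);B=np.c_[x,y]
for n in('wrist4','wrist5','wrist6'):
    c=dict(np.load(n+'.npz'));g=c['color'].astype(int)
    d=(g.max(2)<75).astype(np.uint8);d[:, :200]=0;d[:,300:]=0;d[170:]=0
    k,l,st,ce=cv2.connectedComponentsWithStats(d)
    for i in range(1,k):
        if 100<st[i,4]<700:
            s=st[i];uv=[[s[0]-.5,ce[i][1]],[s[0]+s[2]-.5,ce[i][1]],[ce[i][0],s[1]+s[3]-.5]]
            print(n,s,(plane(c,uv,.046)[:,:2]@B-[.5135,.280]).round(4).tolist())
# blocks from side6: tops z=.037
for n in('side6','scene6','side0','scene0'):
    c=dict(np.load(n+'.npz'));hsv=cv2.cvtColor(c['color'],cv2.COLOR_RGB2HSV);W=cloud(c)
    L=W[...,:2]@B-[.5135,.280]
    m=((hsv[...,0]>10)&(hsv[...,0]<30)&(hsv[...,1]>60)&(hsv[...,2]>130)&(W[...,2]>.015)&(W[...,2]<.045)&(abs(L[...,0])<.045)&(L[...,1]<-.05)&(L[...,1]>-.1)).astype(np.uint8)
    k,l,st,ce=cv2.connectedComponentsWithStats(m)
    for i in range(1,k):
        if st[i,4]>6: P=L[l==i];print(n,st[i,4],np.nanmean(P,0).round(4),np.nanmax(W[l==i][:,2]).round(3))
go([.4622,-.1525,.155],-.299)
```

```text
wrist4 [238 134  36  11 384] [[-0.0159, -0.0125], [0.016, -0.0125], [0.0002, -0.0174]]
wrist6 [234 140  43  14 551] [[-0.0157, -0.0122], [0.0165, -0.0123], [0.0002, -0.0172]]
side6 31 [ 0.0196 -0.0786] 0.039
side6 28 [-0.0223 -0.0779] 0.037
scene6 22 [ 0.0253 -0.0686] 0.039
side0 29 [-0.0223 -0.0782] 0.037
side0 26 [ 0.0198 -0.0796] 0.038
scene0 29 [-0.0199 -0.071 ] 0.038
scene0 40 [ 0.0226 -0.07  ] 0.041
pos [0.5579 0.0698 0.1058] yang -0.3013 z [ 2.6e-03 -9.0e-04 -1.0e+00] w 0.0507 t 8.22 F [ 0.3  0.5 -1.8] 
 shift [-0.2407 -0.0253 -0.0492] turn -0.002307316870111986
```

Call:
send_rows(steps=[0.045,0,0,-0.05,0,0.045,-0.05,-0.005,-0.05,0,0.045,-0.1,-0.01,-0.05,0,0.045,-0.15,-0.015,-0.05,0,0.045,-0.2,-0.02,-0.05,0,0.045,-0.24,-0.025,-0.05,0,0.045,-0.24,-0.025,-0.05,0,0.045,-0.24,-0.025,0,0])

```text
time: 9.22
position: [0.4668, -0.1543, 0.108]
tool_rot: [0.806, 0.592, 0.003, 0.006]
ft_force: [0.7, -0.3, -3.6]
grip_width: 0.0507
```

Call:
send_rows(steps=[0.045,0,0,0,0])

```text
time: 9.35
position: [0.4637, -0.1517, 0.1052]
tool_rot: [0.806, 0.593, 0.001, 0.001]
ft_force: [-0.4, 0.9, -2.6]
grip_width: 0.0506
```

Run:
```python
from h import *
go([.4622,-.1525,.044],-.299)
```

```text
pos [ 0.4637 -0.1517  0.1052] yang -0.3023 z [ 3.9e-03 -7.0e-04 -1.0e+00] w 0.0506 t 9.35 F [-0.4  0.9 -2.6] 
 shift [-0.0012 -0.0015  0.0612] turn -0.0033043090896600624
```

Call:
send_rows(steps=[0.045,0,0,0.03,0,0.045,0,0,0.05,0,0.045,0,0,0.058,0,0.045,0,0,0.063,0,0.045,0,0,0.065,0,0.045,0,0,0.065,0])

```text
time: 10.1
position: [0.4644, -0.1519, 0.0407]
tool_rot: [0.805, 0.593, 0.002, 0.002]
ft_force: [0.9, 0.4, -3.2]
grip_width: 0.0503
```

Run:
```python
from h import *
go([.4622,-.1525,.037],-.299);snap('side','side7')
cv2.imwrite('pics/s7.png',cv2.resize(cv2.imread('pics/side7.png')[180:300,190:350],(800,600),interpolation=cv2.INTER_CUBIC))
```

```text
pos [ 0.4644 -0.1519  0.0407] yang -0.3022 z [ 0.0047 -0.0011 -1.    ] w 0.0503 t 10.1 F [ 0.9  0.4 -3.2] 
 shift [-0.0012 -0.0019  0.0037] turn -0.0032107373451357724
```

View pics/s7.png

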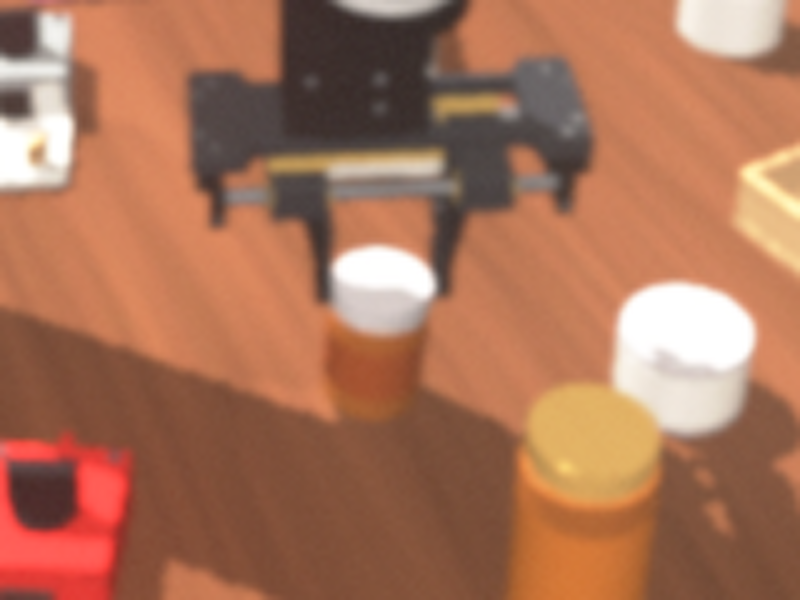

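Call:
send_rows(steps=[0.045,0,0,0.002,0,0.045,0,0,0.004,0,0.045,0,0,0.0045,0])

```text
time: 10.52
position: [0.4642, -0.1519, 0.0361]
tool_rot: [0.806, 0.593, 0.002, 0.002]
ft_force: [0.2, -0.4, -3.1]
grip_width: 0.0505
```

Call:
send_rows(steps=[0.045,0,0,0,0])

```text
time: 10.65
position: [0.4642, -0.1519, 0.036]
tool_rot: [0.806, 0.593, 0.001, 0.002]
ft_force: [0.6, -0.2, -2.3]
grip_width: 0.0508
```

Call:
send_rows(steps=[0.045,0,0,0.001,0,0.045,0,0,0.0015,0])

```text
time: 10.9
position: [0.4642, -0.152, 0.0347]
tool_rot: [0.806, 0.593, 0.001, 0.002]
ft_force: [-0.4, -0.5, 2.8]
grip_width: 0.0505
```

Call:
send_rows(steps=[0.045,0,0,0.001,0,0.045,0,0,0.0015,0])

```text
time: 11.15
position: [0.464, -0.1521, 0.0343]
tool_rot: [0.805, 0.593, 0.001, 0.002]
ft_force: [-3.9, -0.3, 13.5]
grip_width: 0.0507
```

Call:
send_rows(steps=[0.045,0,0,0.001,0,0.045,0,0,0.0015,0])

```text
time: 11.4
position: [0.4639, -0.1523, 0.0343]
tool_rot: [0.805, 0.593, 0.001, 0.002]
ft_force: [-3.4, 0.4, 15.4]
grip_width: 0.0507
```

Call:
send_rows(steps=[0.055,0,0,-0.001,0,0.06,0,0,-0.002,0,0.07,0,0,-0.002,0,0.087,0,0,-0.002,0,0.087,0,0,-0.002,0])

```text
time: 12.02
position: [0.4641, -0.1524, 0.0362]
tool_rot: [0.805, 0.593, 0.001, 0.002]
ft_force: [0.2, -0.1, -0.5]
grip_width: 0.0813
```

Run:
```python
from h import *
go([.4622,-.1525,.036],-.299)
for n in('scene','side'):
    c=snap(n,n+'8');W=cloud(c);g=c['color'].astype(int)
    m=(np.hypot(W[...,0]-.463,W[...,1]+.152)<.045)&(abs(W[...,2]-.073)<.005)&(g.min(2)>90)
    v,u=np.where(m);q=plane(c,np.c_[u,v],.072)[:,:2].astype(np.float32)
    print(n,len(u),cv2.minEnclosingCircle(q))
cv2.imwrite('pics/s8.png',cv2.resize(cv2.imread('pics/side8.png')[180:300,190:350],(800,600),interpolation=cv2.INTER_CUBIC))
```

```text
pos [ 0.4641 -0.1524  0.0362] yang -0.3015 z [ 0.0049 -0.0023 -1.    ] w 0.0813 t 12.03 F [ 0.2 -0.1 -0.5] 
 shift [-0.0007 -0.0017  0.0002] turn -0.002519693551288782
scene 162 ((0.4618913531303406, -0.1491621434688568), 0.027278009802103043)
side 235 ((0.4580082595348358, -0.15147435665130615), 0.028698008507490158)
```

View pics/s8.png

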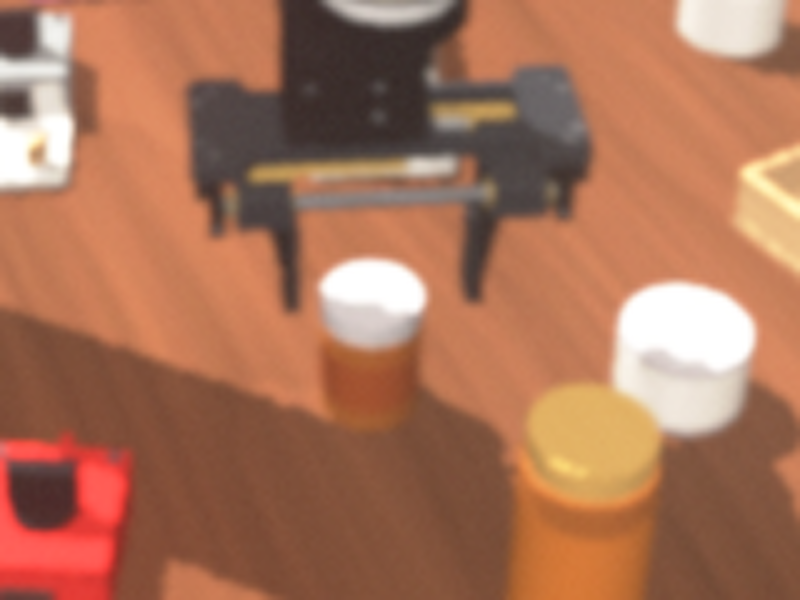

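Call:
send_rows(steps=[0.087,0,0,-0.05,0,0.087,0,0,-0.1,0,0.087,-0.02,0,-0.15,0,0.087,-0.06,0,-0.19,0,0.087,-0.06,0,-0.2,0,0.087,-0.06,0,-0.2,0,0.087,-0.06,0,-0.2,0])

```text
time: 13.0
position: [0.4443, -0.2075, 0.2346]
tool_rot: [0.805, 0.593, 0.001, 0.0]
ft_force: [-0.7, 0.8, -1.1]
grip_width: 0.0872
```

Run:
```python
from h import *
c=snap('wrist','wrist9');W=cloud(c)
m=((W[...,2]>.066)&(W[...,2]<.080)&(abs(W[...,0]-.463)<.05)&(abs(W[...,1]+.152)<.05))
v,u=np.where(m);print(len(u),u.min(),u.max(),v.min(),v.max())
p=plane(c,np.c_[u,v],.072)[:,:2].astype(np.float32)
ce,r=cv2.minEnclosingCircle(p);print(ce,r,p.mean(0))
go([*p.mean(0),.036],-.299)
```

```text
2012 226 276 86 136
(0.45951756834983826, -0.15037287771701813) 0.026037560775876045 [ 0.4596271  -0.15038294]
pos [ 0.4443 -0.2075  0.2345] yang -0.3005 z [ 1.6e-03  5.0e-04 -1.0e+00] w 0.087 t 13.05 F [ 0.4 -0.2 -0.2] 
 shift [ 0.0589 -0.0025  0.1986] turn -0.0014502452675371202
```

Call:
send_rows(steps=[0.087,0.059,-0.0025,0,0,0.087,0.059,-0.0025,0,0,0.087,0.059,-0.0025,0.06,0,0.087,0.059,-0.0025,0.12,0,0.087,0.059,-0.0025,0.16,0,0.087,0.059,-0.0025,0.185,0,0.087,0.059,-0.0025,0.1985,0,0.087,0.059,-0.0025,0.1985,0])

```text
time: 14.05
position: [0.4591, -0.1501, 0.0352]
tool_rot: [0.805, 0.593, 0.0, -0.001]
ft_force: [0.2, 0.5, 1.7]
grip_width: 0.0868
```

Run:
```python
from h import *
go([.4596,-.1504,.036],-.299)
```

```text
pos [ 0.4591 -0.1501  0.0352] yang -0.3002 z [-3.0e-04  1.6e-03 -1.0e+00] w 0.0868 t 14.05 F [0.2 0.5 1.7] 
 shift [-0.0002  0.0005 -0.0008] turn -0.00122725387413114
```

Call:
send_rows(steps=[0.07,0,0,0,0,0.06,0,0,0,0,0.05,0,0,0,0,0.045,0,0,0,0,0.045,0,0,0,0,0.045,0,0,0,0,0.045,0,0,0,0], force=30)

```text
time: 14.92
position: [0.4596, -0.1503, 0.0355]
tool_rot: [0.805, 0.593, 0.001, -0.0]
ft_force: [0.0, 0.0, 3.7]
grip_width: 0.0496
```

Call:
send_rows(steps=[0.045,0,0,-0.01,0,0.045,0,0,-0.03,0,0.045,0,0,-0.06,0,0.045,0,0,-0.09,0,0.045,0,0,-0.1,0,0.045,0,0,-0.1,0])

```text
time: 15.68
position: [0.4594, -0.1503, 0.1356]
tool_rot: [0.805, 0.593, 0.001, -0.0]
ft_force: [-0.4, 0.3, -2.0]
grip_width: 0.0494
```

```bash
python3 -c "
from h import *
go([.5595,.0708,.135],-.299)"
```

```text
pos [ 0.4594 -0.1503  0.1356] yang -0.3002 z [ 9.e-04  8.e-04 -1.e+00] w 0.0494 t 15.68 F [-0.4  0.3 -2. ] 
 shift [0.2409 0.0303 0.0009] turn -0.0012370366702065816
```

Call:
send_rows(steps=[0.045,0.05,0.006,0,0,0.045,0.1,0.013,0,0,0.045,0.15,0.019,0,0,0.045,0.2,0.025,0,0,0.045,0.241,0.03,0,0,0.045,0.241,0.03,0,0,0.045,0.241,0.03,0,0,0.045,0.241,0.03,0,0])

```text
time: 16.68
position: [0.5582, 0.07, 0.1351]
tool_rot: [0.805, 0.593, -0.0, -0.001]
ft_force: [-0.3, 0.2, -2.8]
grip_width: 0.0498
```

```bash
python3 -c "
from h import *
snap('wrist','wrist10');snap('side','side10')
cv2.imwrite('pics/s10.png',cv2.resize(cv2.imread('pics/side10.png')[120:240,190:350],(800,600),interpolation=cv2.INTER_CUBIC))
go([.5595,.0708,.065],-.299)"
```

```text
pos [0.5588 0.07   0.1356] yang -0.3019 z [-1.e-04  8.e-04 -1.e+00] w 0.0493 t 16.77 F [-0.1  0.3 -2.3] 
 shift [0.001  0.0005 0.0706] turn -0.002892916145126101
```

View pics/s10.png

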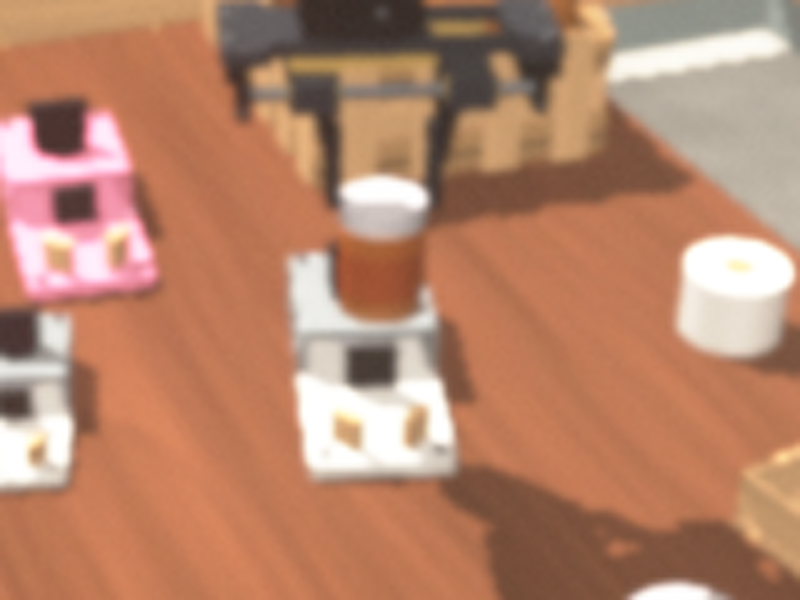

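View pics/wrist10.png

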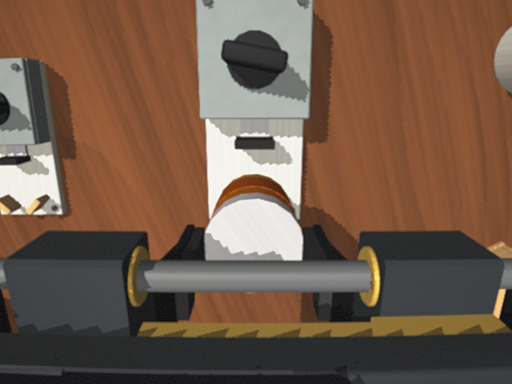

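The jar hangs upright and is centred on the pad, with lid and pad both at column 254. Descending now.

Call:
send_rows(steps=[0.045,0.001,0.0005,0.02,0,0.045,0.001,0.0005,0.04,0,0.045,0.001,0.0005,0.052,0,0.045,0.001,0.0005,0.058,0,0.045,0.001,0.0005,0.058,0])

```text
time: 17.4
position: [0.5596, 0.0706, 0.0775]
tool_rot: [0.805, 0.593, 0.0, -0.0]
ft_force: [0.7, -0.4, -1.9]
grip_width: 0.0496
```

```bash
python3 -c "
from h import *
go([.5595,.0708,.065],-.299)"
```

```text
pos [0.5596 0.0706 0.0775] yang -0.3022 z [-3.e-04  8.e-04 -1.e+00] w 0.0496 t 17.4 F [ 0.7 -0.4 -1.9] 
 shift [ 0.0001 -0.0001  0.0125] turn -0.00321815189384278
```

Call:
send_rows(steps=[0.045,0,0,0.004,0,0.045,0,0,0.008,0,0.045,0,0,0.011,0,0.045,0,0,0.011,0])

```text
time: 17.9
position: [0.5593, 0.0707, 0.0663]
tool_rot: [0.805, 0.593, -0.0, -0.001]
ft_force: [0.1, 0.4, -2.7]
grip_width: 0.05
```

Call:
send_rows(steps=[0.045,0,0,0.004,0,0.045,0,0,0.006,0,0.045,0,0,0.006,0])

```text
time: 18.27
position: [0.5591, 0.0707, 0.06]
tool_rot: [0.805, 0.593, -0.0, -0.001]
ft_force: [-0.8, -0.2, -3.1]
grip_width: 0.0492
```

Clear of the V-block tops with no contact (force −3 N, just the jar's weight). On down to the plate.

Call:
send_rows(steps=[0.045,0,0,0.004,0,0.045,0,0,0.008,0,0.045,0,0,0.01,0,0.045,0,0,0.01,0])

```text
time: 18.77
position: [0.5589, 0.0707, 0.0498]
tool_rot: [0.805, 0.593, -0.0, -0.001]
ft_force: [-0.3, -0.4, -2.6]
grip_width: 0.0496
```

Call:
send_rows(steps=[0.045,0,0,0.0015,0,0.045,0,0,0.0025,0])

```text
time: 19.02
position: [0.5592, 0.0702, 0.0481]
tool_rot: [0.805, 0.593, -0.001, -0.0]
ft_force: [-1.7, -3.4, 7.4]
grip_width: 0.0491
```

Plate contact at TCP z 0.048, as expected. Letting go.

Call:
send_rows(steps=[0.052,0,0,0,0,0.056,0,0,0,0,0.065,0,0,0,0,0.08,0,0,0,0,0.08,0,0,0,0,0.08,0,0,0,0])

```text
time: 19.77
position: [0.5592, 0.0702, 0.0481]
tool_rot: [0.805, 0.593, -0.001, -0.0]
ft_force: [-0.4, -0.2, -0.4]
grip_width: 0.0789
```

Call:
send_rows(steps=[0.08,0,0,-0.04,0,0.08,0,0,-0.08,0,0.08,0,0,-0.13,0,0.08,0,0,-0.15,0,0.08,-0.03,0,-0.15,0,0.08,-0.03,0,-0.15,0,0.08,-0.03,0,-0.15,0])

```text
time: 20.65
position: [0.5504, 0.0419, 0.1979]
tool_rot: [0.805, 0.593, -0.001, -0.001]
ft_force: [-0.3, 0.5, -0.1]
grip_width: 0.0798
```

Run:
```python
from h import *
c=snap('wrist','wrist11');W=cloud(c);snap('side','side11')
yaw=-.299;x=np.array([np.cos(yaw),np.sin(yaw)]);y=np.array([-x[1],x[0]]);B=np.c_[x,y]
g=c['color'].astype(int)
m=((W[...,2]>.078)&(W[...,2]<.092)&(np.hypot(W[...,0]-.559,W[...,1]-.070)<.04))
v,u=np.where(m);print(len(u),u.min(),u.max(),v.min(),v.max(),np.median(W[m][:,2]))
p=plane(c,np.c_[u,v],.084)[:,:2].astype(np.float32);ce,r=cv2.minEnclosingCircle(p)
print('jar',ce,r,'rel nest',np.array(ce)@B-[.5137,.2275])
L=W[...,:2]@B-[.5137,.280]
m=(W[...,2]>.078)&(W[...,2]<.09)&(np.hypot(L[...,0],L[...,1]-.0525)<.035)
v,u=np.where(m);print('bar',len(u),u.min(),u.max(),v.min(),v.max())
rr=cv2.minAreaRect(plane(c,np.c_[u,v],.084)[:,:2].astype(np.float32)*1000);print(rr,np.array(rr[0])/1000@B-[.5137,.280])
go([.5886,.1664,.15],1.07)
cv2.imwrite('pics/s11.png',cv2.resize(cv2.imread('pics/side11.png')[120:240,190:350],(800,600),interpolation=cv2.INTER_CUBIC))
```

```text
2504 226 282 121 177 0.08433045130045438
jar (0.5584253668785095, 0.06763909012079239) 0.026086008176207542 rel nest [2.47988263e-05 1.63046056e-03]
bar 973 226 280 15 41
((588.324462890625, 165.95880126953125), (15.032371520996094, 45.34809875488281), 61.72075271606445) [-0.0003642  0.0518951]
pos [0.5505 0.0422 0.1977] yang -0.3012 z [-2.e-03  4.e-04 -1.e+00] w 0.0798 t 20.75 F [-0.1 -0.3  0.2] 
 shift [ 0.13   -0.0004  0.0477] turn -1.3712154994338004
```

View pics/s11.png

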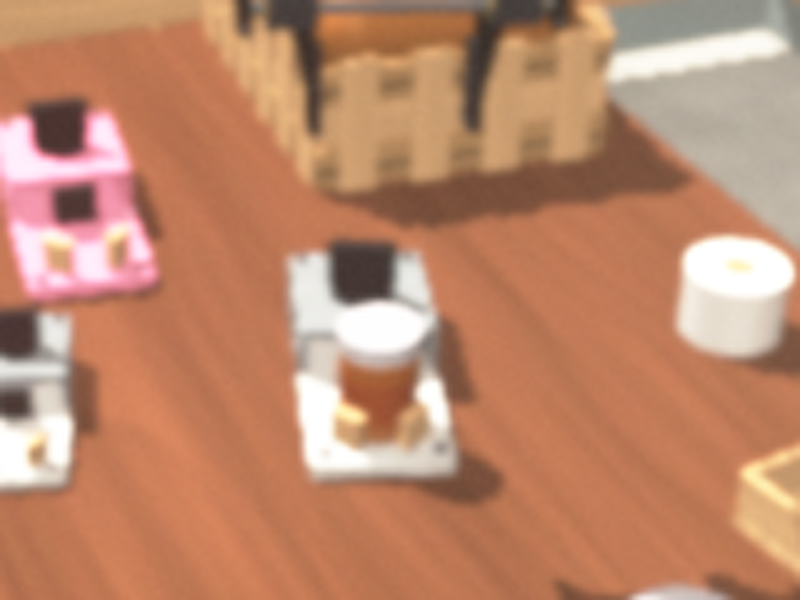

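View pics/wrist11.png

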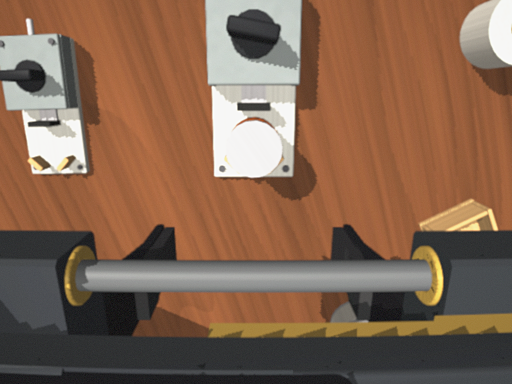

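Jar released upright, top at 84 mm, 1.6 mm from its seat on the pad side, and the clamp is still open. Next the knob: bar axis at −0.49 rad, so the jaws need a tool y angle of 1.08.

Call:
send_rows(steps=[0.05,0.02,0,0,-0.17,0.05,0.04,0,0,-0.35,0.05,0.06,0,0,-0.52,0.05,0.08,0,0,-0.7,0.05,0.1,0,0,-0.87,0.05,0.12,0,0,-1.05,0.05,0.13,0,0.02,-1.22,0.05,0.13,0,0.04,-1.38])

```text
time: 21.75
position: [0.5892, 0.1681, 0.157]
tool_rot: [0.24, 0.971, 0.0, -0.001]
ft_force: [0.0, -0.4, -0.4]
grip_width: 0.0501
```

Call:
send_rows(steps=[0.05,0,0,0,0,0.05,0,0,0,0])

```text
time: 22.0
position: [0.5896, 0.1685, 0.1572]
tool_rot: [0.241, 0.971, 0.0, -0.001]
ft_force: [-0.1, -0.3, 0.5]
grip_width: 0.0498
```

Run:
```python
from h import *
go([.5886,.1662,.095],1.079)
```

```text
pos [0.5896 0.1685 0.1572] yang 1.0845 z [-0.001  0.001 -1.   ] w 0.0498 t 22.0 F [-0.1 -0.3  0.5] 
 shift [-0.0003 -0.0026  0.0622] turn 0.005517431010946261
```

Call:
send_rows(steps=[0.05,0,-0.0025,0.02,0.005,0.05,0,-0.0025,0.05,0.005,0.05,0,-0.0025,0.062,0.005,0.05,0,-0.0025,0.062,0.005])

```text
time: 22.5
position: [0.5883, 0.1664, 0.0951]
tool_rot: [0.244, 0.97, 0.0, -0.001]
ft_force: [-0.0, 0.5, 0.0]
grip_width: 0.0499
```

Run:
```python
from h import *
go([.5886,.1662,.058],1.079)
c=snap('side','side12');c=snap('scene','scene12')
a=cv2.imread('pics/side12.png')[110:230,190:350];b=cv2.imread('pics/scene12.png')[180:280,200:320]
cv2.imwrite('pics/x12.png',np.hstack([cv2.resize(a,(400,300),interpolation=cv2.INTER_CUBIC),cv2.resize(b,(360,300),interpolation=cv2.INTER_CUBIC)]))
```

```text
pos [0.5883 0.1664 0.0951] yang 1.0788 z [-0.0017  0.001  -1.    ] w 0.0499 t 22.5 F [-0.   0.5  0. ] 
 shift [-0.0004 -0.      0.0371] turn -0.00022790166718600346
```

View pics/x12.png

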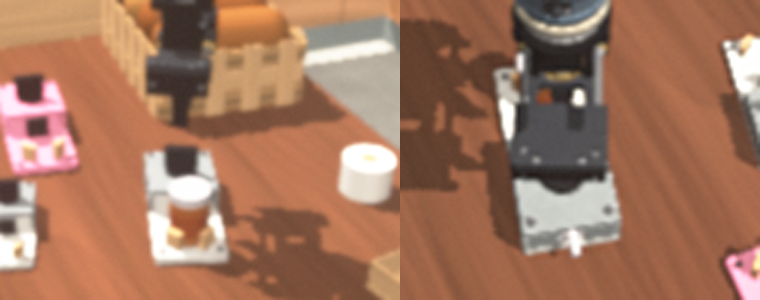

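The fingers are over the knob, and the tail pin shows in the scene half at (574,242), so I can use it as a clamp indicator. I'll go down and grip.

Call:
send_rows(steps=[0.05,0,0,0.02,0,0.05,0,0,0.032,0,0.05,0,0,0.037,0,0.05,0,0,0.037,0,0.03,0,0,0.037,0,0.015,0,0,0.037,0,0.01,0,0,0.037,0,0.01,0,0,0.037,0], force=30)

```text
time: 23.6
position: [0.5895, 0.1666, 0.0595]
tool_rot: [0.243, 0.97, 0.001, 0.0]
ft_force: [0.0, -0.9, -0.2]
grip_width: 0.0178
```

Call:
send_rows(steps=[0.01,0,0,0,0,0.01,0,0,0,0])

```text
time: 23.85
position: [0.5895, 0.1666, 0.0595]
tool_rot: [0.243, 0.97, 0.001, 0.001]
ft_force: [0.2, -0.3, -0.1]
grip_width: 0.0107
```

```bash
cat > chk.py <<'E'
from h import *
import sys
yaw=-.299;X=np.array([np.cos(yaw),np.sin(yaw)]);Y=np.array([-X[1],X[0]]);B=np.c_[X,Y]
o=robot.get_obs();go([.5886,.1662,.058],None,o);print('moment',o['moment'].round(3))
c=snap('scene','sc_'+sys.argv[1]);g=c['color'].astype(float).mean(2)
# tail pin: sample along the jig axis behind the housing (z~.028)
E=c['extrinsics'];K=c['intrinsics'];k=float(c['k1'])
def proj(p):
    q=E[:3,:3].T@(np.array(p)-E[:3,3]);s=q[:2]/q[2];s=s*(1+k*(s@s));return s*[K[0,0],K[1,1]]+[K[0,2],K[1,2]]
print('rear mid px',proj([*(B@[.5137,.280+.107]),.028]).round(1))
W=c['color'].astype(int);mm=(W.min(2)>185).astype(np.uint8);mm[:255]=0;mm[275:]=0;mm[:,:235]=0;mm[:,275:]=0
v,u=np.where(mm);print('pin n',len(u),'maxrow',v.max() if len(v) else None)
im=cv2.imread(f'pics/sc_{sys.argv[1]}.png')[225:275,225:285];cv2.imwrite(f'pics/p_{sys.argv[1]}.png',cv2.resize(im,(600,500),interpolation=cv2.INTER_NEAREST))
E
python3 chk.py a
```

```text
pos [0.5895 0.1666 0.0595] yang 1.0791 z [ 0.0014  0.0013 -1.    ] w 0.0107 t 23.85 F [ 0.2 -0.3 -0.1] 
 shift [ 0.0006 -0.0007  0.0015] turn None
moment [-0.046  0.028  0.052]
rear mid px [257.2 257.4]
pin n 68 maxrow 264
```

View pics/p_a.png

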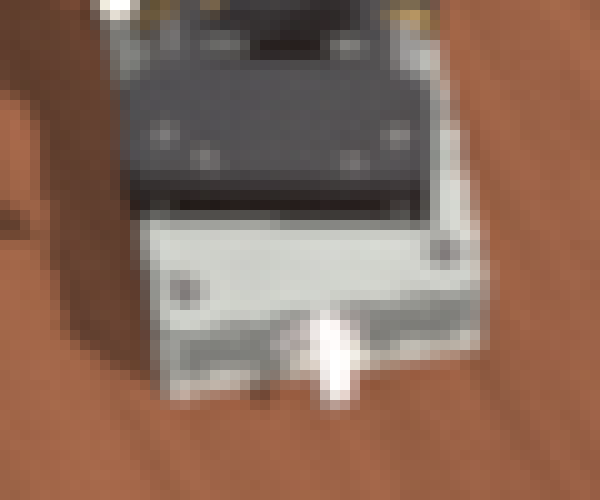

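Call:
send_rows(steps=[0.005,0,0,0,0.03,0.005,0,0,0,0.08,0.005,0,0,0,0.14,0.005,0,0,0,0.2,0.005,0,0,0,0.2])

```text
time: 24.52
position: [0.5895, 0.1666, 0.0594]
tool_rot: [0.339, 0.941, 0.001, 0.0]
ft_force: [-0.5, 0.3, -0.1]
grip_width: 0.0051
```

```bash
python3 chk.py b
```

```text
pos [0.5895 0.1666 0.0594] yang 0.879 z [ 0.0012  0.0013 -1.    ] w 0.0051 t 24.52 F [-0.5  0.3 -0.1] 
 shift [ 0.0004 -0.0008  0.0014] turn None
moment [-0.027 -0.02   0.021]
rear mid px [257.2 257.4]
pin n 67 maxrow 264
```

The fingers closed to 5 mm, so the bar isn't between them. I need to look.

Run:
```python
from h import *
snap('wrist','wrist13');c=snap('side','side13')
a=cv2.imread('pics/side13.png')[110:230,190:350]
cv2.imwrite('pics/x13.png',np.hstack([cv2.resize(a,(400,300),interpolation=cv2.INTER_CUBIC),cv2.resize(cv2.imread('pics/wrist13.png'),(400,300))]))
```

```text
(no output)
```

View pics/x13.png

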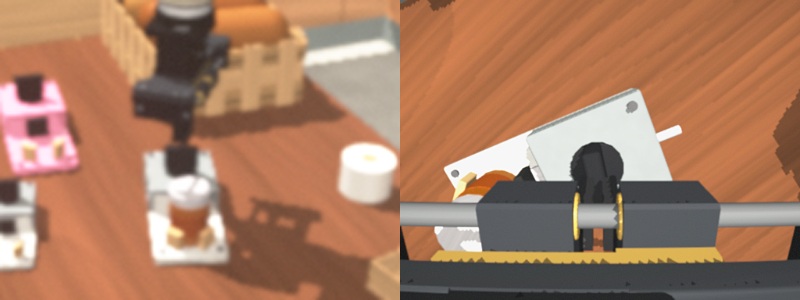

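```bash
cat >> h.py <<'E'
def proj(c,p):
    E=c['extrinsics'];K=c['intrinsics'];k=float(c['k1'])
    q=E[:3,:3].T@(np.array(p)-E[:3,3]);s=q[:2]/q[2];s=s*(1+k*(s@s));return s*[K[0,0],K[1,1]]+[K[0,2],K[1,2]]
E
python3 - <<'E'
from h import *
p=robot.get_obs()['position'];print(p)
for n in('side13','wrist13'):
    c=dict(np.load(n+'.npz'));im=cv2.imread(f'pics/{n}.png')
    im=cv2.resize(im,None,fx=4,fy=4,interpolation=cv2.INTER_CUBIC)
    for q,col in((p,(0,255,0)),([.5886,.1664,.084],(255,0,255)),([.5886,.1664,.052],(255,255,0))):
        u=proj(c,q);print(n,u.round(1));cv2.circle(im,tuple((u*4+2).astype(int).tolist()),3,col,-1)
    if n[0]=='s': cv2.imwrite('pics/y1.png',im[520:920,850:1350])
    else: cv2.imwrite('pics/y2.png',cv2.resize(im[500:1400,500:1600],(733,600)))
E
```

```text
[0.58945487 0.16658281 0.05943056]
side13 [262.4 175. ]
side13 [262.3 168.6]
side13 [262.1 177. ]
wrist13 [252.7 221. ]
wrist13 [251.4 236. ]
wrist13 [251.6 216.1]
```

View pics/y1.png

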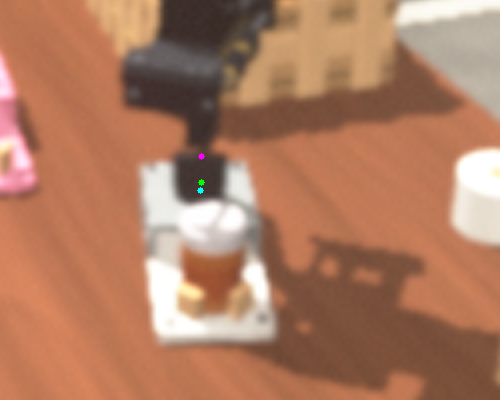

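View pics/y2.png

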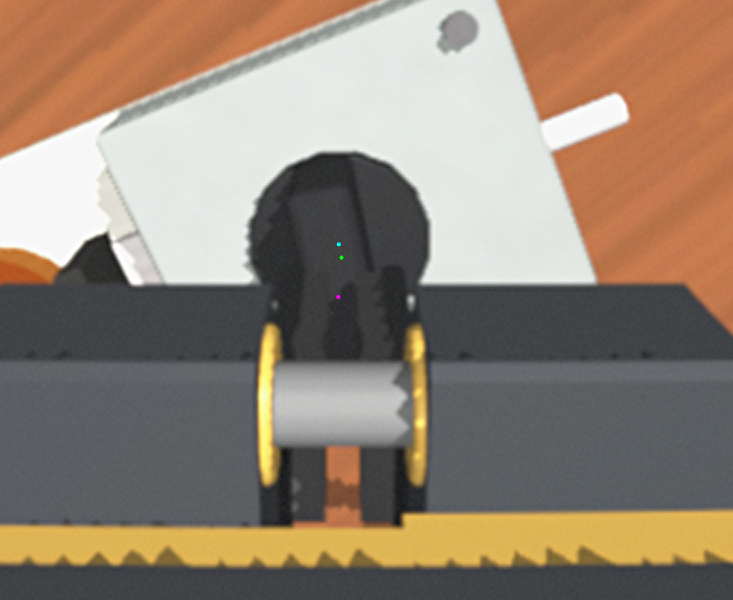

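Run:
```python
from h import *
c=dict(np.load('wrist13.npz'));W=cloud(c)
print('depth->z at px column 250, rows', [(r,W[r,252].round(3).tolist()) for r in range(178,240,4)])
im=cv2.imread('pics/wrist13.png')[160:300,180:330]
im=cv2.convertScaleAbs(cv2.resize(im,(642,600),interpolation=cv2.INTER_CUBIC),alpha=2.2,beta=10);cv2.imwrite('pics/y3.png',im)
```

```text
depth->z at px column 250, rows [(178, [0.571, 0.181, 0.046]), (182, [0.571, 0.181, 0.055]), (186, [0.571, 0.181, 0.064]), (190, [0.571, 0.181, 0.074]), (194, [0.571, 0.181, 0.081]), (198, [0.573, 0.18, 0.083]), (202, [0.574, 0.179, 0.083]), (206, [0.576, 0.178, 0.085]), (210, [0.577, 0.176, 0.085]), (214, [0.579, 0.175, 0.084]), (218, [0.581, 0.173, 0.085]), (222, [0.582, 0.172, 0.085]), (226, [0.584, 0.17, 0.085]), (230, [0.585, 0.169, 0.086]), (234, [0.588, 0.168, 0.084]), (238, [0.59, 0.166, 0.084])]
```

View pics/y3.png

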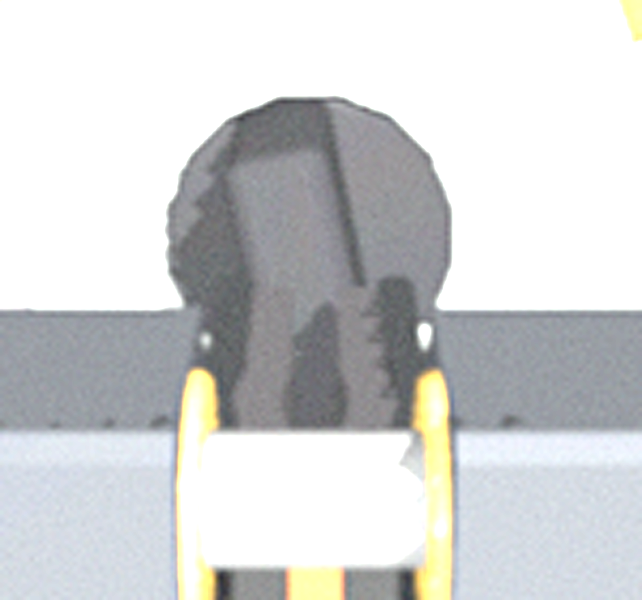

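Run:
```python
from h import *
c=dict(np.load('side8.npz'))
p=np.array([.4641,-.1524]);a=-.3015;d=np.array([np.cos(a),np.sin(a)])
for z in(.036,.05,.06,.07):
    print(z,[proj(c,[*(p+s*d*.047),z]).round(1).tolist() for s in(-1,1)])
W=cloud(c)
for (u,v) in((248,240),(248,238),(248,234),(284,238),(284,236)): print(u,v,W[v,u].round(3))
c=dict(np.load('side13.npz'));W=cloud(c)
print([(v,W[v,262].round(3).tolist()) for v in range(150,186,2)])
c=dict(np.load('sc_b.npz'));print(proj(c,[.5895,.1666,.0594]))
```

```text
0.036 [[247.8, 250.3], [283.7, 248.5]]
0.05 [[247.8, 246.2], [284.0, 244.4]]
0.06 [[247.8, 243.2], [284.2, 241.5]]
0.07 [[247.8, 240.2], [284.4, 238.5]]
248 240 [ 0.416 -0.149  0.08 ]
248 238 [ 0.417 -0.146  0.084]
248 234 [ 0.416 -0.147  0.098]
284 238 [ 0.503 -0.175  0.08 ]
284 236 [ 0.504 -0.173  0.085]
[(150, [0.549, 0.08, 0.2]), (152, [0.548, 0.078, 0.195]), (154, [0.552, 0.088, 0.182]), (156, [0.551, 0.086, 0.177]), (158, [0.552, 0.087, 0.17]), (160, [0.582, 0.156, 0.122]), (162, [0.584, 0.16, 0.113]), (164, [0.584, 0.159, 0.106]), (166, [0.584, 0.158, 0.099]), (168, [0.589, 0.17, 0.084]), (170, [0.585, 0.161, 0.083]), (172, [0.586, 0.163, 0.074]), (174, [0.584, 0.159, 0.069]), (176, [0.587, 0.163, 0.058]), (178, [0.585, 0.159, 0.053]), (180, [0.58, 0.148, 0.053]), (182, [0.554, 0.087, 0.085]), (184, [0.549, 0.076, 0.086])]
[253.74109458 234.93403108]
```

The closed fingertips sit just above the bar top (0.084), although the TCP reads z 0.059. In side8 the open tips also measured about 26 mm above the reported TCP. So the real tips lie roughly 26 mm behind the nominal TCP, and the jar was in fact held by its lid rim, which explains the earlier tilt. I'll back off, open, and measure the tip height directly.

Call:
send_rows(steps=[0.03,0,0,-0.03,0,0.04,0,0,-0.05,-0.1,0.04,0,0,-0.05,-0.2,0.04,0,0,-0.05,-0.2,0.04,0,0,-0.05,-0.2])

```text
time: 25.3
position: [0.5891, 0.1665, 0.1091]
tool_rot: [0.244, 0.97, 0.001, 0.0]
ft_force: [-0.1, 0.0, -0.1]
grip_width: 0.0388
```

Run:
```python
from h import *
go([.5886,.1662,.0594],1.079)
o=robot.get_obs();p=o['position']
for n in('side','scene'):
    c=snap(n,n+'14');W=cloud(c)
    m=(np.hypot(W[...,0]-p[0],W[...,1]-p[1])<.045)&(W[...,2]>.09)
    z=W[m][:,2];z.sort();print(n,m.sum(),z[:12].round(3),'tcp',proj(c,p).round(1))
    v,u=np.where(m);i=v.argsort()[::-1][:8]
    print([(int(u[j]),int(v[j]),W[v[j],u[j]].round(3).tolist()) for j in i])
cv2.imwrite('pics/s14.png',cv2.resize(cv2.imread('pics/side14.png')[110:210,200:320],(720,600),interpolation=cv2.INTER_CUBIC))
```

```text
pos [0.5891 0.1665 0.1091] yang 1.0782 z [ 5.0e-04  1.2e-03 -1.0e+00] w 0.0388 t 25.3 F [-0.1  0.  -0.1] 
 shift [ 0.0003 -0.0005  0.0497] turn -0.0008371738582648725
side 1017 [0.144 0.145 0.146 0.146 0.146 0.147 0.148 0.148 0.148 0.148 0.149 0.149] tcp [262.6 161.9]
[(265, 156, [0.585, 0.139, 0.144]), (265, 155, [0.585, 0.139, 0.148]), (264, 155, [0.581, 0.139, 0.149]), (263, 155, [0.579, 0.143, 0.148]), (262, 155, [0.576, 0.142, 0.148]), (261, 155, [0.574, 0.146, 0.147]), (260, 155, [0.572, 0.149, 0.146]), (259, 155, [0.568, 0.149, 0.146])]
scene 2612 [0.159 0.164 0.165 0.165 0.166 0.166 0.166 0.166 0.166 0.167 0.167 0.168] tcp [253.8 226.1]
[(259, 216, [0.598, 0.211, 0.235]), (256, 216, [0.604, 0.208, 0.237]), (255, 216, [0.606, 0.207, 0.236]), (254, 216, [0.609, 0.206, 0.237]), (252, 216, [0.613, 0.204, 0.237]), (260, 215, [0.595, 0.21, 0.237]), (259, 215, [0.597, 0.209, 0.237]), (258, 215, [0.599, 0.208, 0.238])]
```

View pics/s14.png

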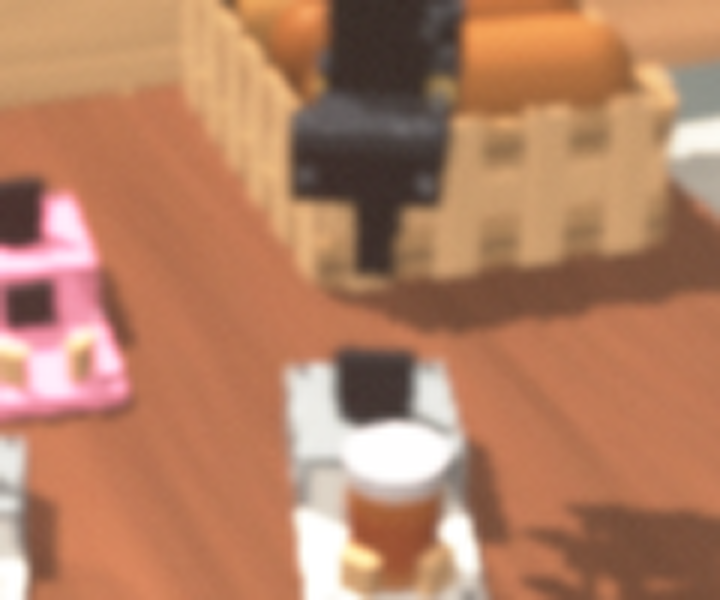

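The near fingertip measures z ≈ 0.145 with the TCP at 0.109, so the tips are about 35 mm behind the reported TCP. The body underside shows the same offset, so clearances still hold. For tips at about 0.062 the reported TCP must go to about 0.027. I'll descend in steps and watch the force.

Call:
send_rows(steps=[0.04,0,0,0.03,0,0.04,0,0,0.055,0,0.04,0,0,0.065,0,0.04,0,0,0.07,0,0.04,0,0,0.07,0])

```text
time: 26.02
position: [0.5895, 0.1666, 0.0393]
tool_rot: [0.244, 0.97, 0.001, 0.0]
ft_force: [0.6, 0.3, 1.1]
grip_width: 0.0401
```

Run:
```python
from h import *
go([.5886,.1662,.027],1.079)
c=snap('wrist','wrist15');snap('side','side15')
a=cv2.imread('pics/side15.png')[130:230,200:320]
b=cv2.convertScaleAbs(cv2.imread('pics/wrist15.png')[130:320,130:380],alpha=1.8,beta=10)
cv2.imwrite('pics/x15.png',np.hstack([cv2.resize(a,(360,300),interpolation=cv2.INTER_CUBIC),cv2.resize(b,(395,300))]))
```

```text
pos [0.5895 0.1666 0.0393] yang 1.0786 z [ 0.001   0.0012 -1.    ] w 0.0401 t 26.02 F [0.6 0.3 1.1] 
 shift [ 0.0006 -0.0008  0.0123] turn -0.00044842141635825783
```

View pics/x15.png

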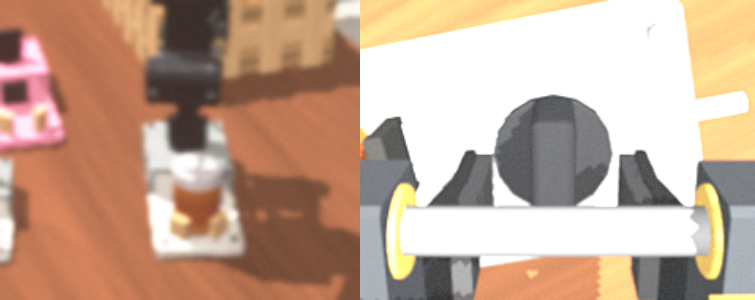

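The bar (553) is centred between the fingers (490 and 620). I'll go on down in two steps and close.

Call:
send_rows(steps=[0.04,0,0,0.005,0,0.04,0,0,0.009,0,0.04,0,0,0.012,0,0.04,0,0,0.012,0])

```text
time: 26.62
position: [0.5896, 0.1666, 0.0275]
tool_rot: [0.244, 0.97, 0.001, 0.0]
ft_force: [1.1, -0.9, -1.3]
grip_width: 0.04
```

Call:
send_rows(steps=[0.03,0,0,0,0,0.02,0,0,0,0,0.01,0,0,0,0,0.005,0,0,0,0,0.005,0,0,0,0,0.005,0,0,0,0,0.005,0,0,0,0], force=30)

```text
time: 27.5
position: [0.5893, 0.166, 0.0275]
tool_rot: [0.243, 0.97, 0.0, 0.0]
ft_force: [-0.6, -3.5, 2.6]
grip_width: 0.0138
```

```bash
python3 chk.py c
```

```text
pos [0.5893 0.166  0.0275] yang 1.079 z [ 6.e-04  4.e-04 -1.e+00] w 0.0138 t 27.5 F [-0.6 -3.5  2.6] 
 shift [ 0.0007 -0.0002 -0.0305] turn None
moment [-0.77   0.252  0.127]
rear mid px [257.2 257.4]
pin n 69 maxrow 264
```

Gripped: opening 13.8 mm on the 14 mm bar. Now the turning.

Call:
send_rows(steps=[0.005,0,0,0,0.04,0.005,0,0,0,0.09,0.005,0,0,0,0.14,0.005,0,0,0,0.19])

```text
time: 28.05
position: [0.5893, 0.166, 0.0275]
tool_rot: [0.334, 0.942, 0.0, 0.0]
ft_force: [-0.6, -3.6, 1.1]
grip_width: 0.0136
```

```bash
python3 chk.py d
```

```text
pos [0.5893 0.166  0.0275] yang 0.889 z [ 6.e-04 -1.e-04 -1.e+00] w 0.0136 t 28.05 F [-0.6 -3.6  1.1] 
 shift [ 0.0006 -0.0002 -0.0305] turn None
moment [-0.589  0.21   0.391]
rear mid px [257.2 257.4]
pin n 68 maxrow 264
```

Turning, with about 0.26 N m of reaction. The notch can't come before 0.5 rad, so go to about 0.44.

Call:
send_rows(steps=[0.005,0,0,0,0.05,0.005,0,0,0,0.1,0.005,0,0,0,0.15,0.005,0,0,0,0.2,0.005,0,0,0,0.25])

```text
time: 28.72
position: [0.5892, 0.1659, 0.0275]
tool_rot: [0.45, 0.893, -0.0, 0.0]
ft_force: [-1.8, -3.0, 1.7]
grip_width: 0.0138
```

```bash
python3 chk.py e
```

```text
pos [0.5892 0.1659 0.0275] yang 0.6384 z [ 5.e-04 -5.e-04 -1.e+00] w 0.0138 t 28.73 F [-1.8 -3.   1.7] 
 shift [ 0.0006 -0.0003 -0.0305] turn None
moment [-0.618  0.232  0.497]
rear mid px [257.2 257.4]
pin n 65 maxrow 264
```

Call:
send_rows(steps=[0.005,0,0,0,0.02,0.005,0,0,0,0.04])

```text
time: 29.02
position: [0.5892, 0.1659, 0.0275]
tool_rot: [0.468, 0.884, -0.0, 0.0]
ft_force: [-1.1, -3.4, 0.9]
grip_width: 0.0136
```

```bash
cat > q.py <<'E'
from h import *
import sys
o=robot.get_obs();M=R.from_quat(o['tool_rot']).as_matrix();a=np.arctan2(M[1,1],M[0,1])
c=snap('scene','q');W=c['color'].astype(int);mm=(W.min(2)>185);mm[:259]=0;mm[275:]=0;mm[:,:235]=0;mm[:,275:]=0
v,u=np.where(mm)
print('turned',round(1.079-a,3),'mz',o['moment'][2].round(3),'F',o['ft_force'].round(1),'w',round(o['grip_width'],4),'pin n',len(u),'maxrow',v.max() if len(v) else None,'t',round(o['time'],2))
E
python3 q.py
```

```text
turned 0.482 mz 0.402 F [-1.1 -3.4  0.9] w 0.0136 pin n 26 maxrow 264 t 29.02
```

Call:
send_rows(steps=[0.005,0,0,0,0.02,0.005,0,0,0,0.04])

```text
time: 29.32
position: [0.5892, 0.1659, 0.0275]
tool_rot: [0.486, 0.874, -0.0, 0.0]
ft_force: [-1.3, -3.5, 1.4]
grip_width: 0.0135
```

```bash
python3 q.py
```

```text
turned 0.524 mz 0.39 F [-1.3 -3.5  1.4] w 0.0135 pin n 26 maxrow 264 t 29.32
```

Call:
send_rows(steps=[0.005,0,0,0,0.02,0.005,0,0,0,0.04])

```text
time: 29.62
position: [0.5891, 0.1658, 0.0275]
tool_rot: [0.505, 0.863, -0.0, 0.0]
ft_force: [-1.4, -2.9, 1.7]
grip_width: 0.014
```

```bash
python3 q.py
```

```text
turned 0.566 mz 0.406 F [-1.4 -2.9  1.7] w 0.014 pin n 26 maxrow 264 t 29.62
```

Call:
send_rows(steps=[0.005,0,0,0,0.02,0.005,0,0,0,0.04])

```text
time: 29.92
position: [0.5891, 0.1658, 0.0275]
tool_rot: [0.522, 0.853, -0.0, 0.0]
ft_force: [-2.0, -3.6, 1.8]
grip_width: 0.0138
```

```bash
python3 q.py
```

```text
turned 0.607 mz 0.454 F [-2.  -3.6  1.8] w 0.0138 pin n 26 maxrow 264 t 29.93
```

Call:
send_rows(steps=[0.005,0,0,0,0.02,0.005,0,0,0,0.04])

```text
time: 30.22
position: [0.5891, 0.1658, 0.0275]
tool_rot: [0.54, 0.842, -0.0, 0.0]
ft_force: [-1.4, -3.5, 2.5]
grip_width: 0.0138
```

```bash
python3 q.py
```

```text
turned 0.65 mz 0.384 F [-1.4 -3.5  2.5] w 0.0138 pin n 26 maxrow 264 t 30.23
```

Call:
send_rows(steps=[0.005,0,0,0,0.02,0.005,0,0,0,0.04])

```text
time: 30.52
position: [0.5891, 0.1658, 0.0275]
tool_rot: [0.558, 0.83, -0.0, 0.0]
ft_force: [-1.5, -3.1, 1.2]
grip_width: 0.0138
```

```bash
python3 q.py
```

```text
turned 0.691 mz 0.444 F [-1.5 -3.1  1.2] w 0.0138 pin n 26 maxrow 264 t 30.52
```

From here one step per look, since the play can be as little as 0.05 rad.

Call:
send_rows(steps=[0.005,0,0,0,0.02,0.005,0,0,0,0.04])

```text
time: 30.82
position: [0.5891, 0.1658, 0.0275]
tool_rot: [0.575, 0.818, -0.0, 0.0]
ft_force: [-1.3, -3.5, 2.5]
grip_width: 0.0138
```

```bash
python3 q.py
```

```text
turned 0.733 mz 0.456 F [-1.3 -3.5  2.5] w 0.0138 pin n 26 maxrow 264 t 30.82
```

Call:
send_rows(steps=[0.005,0,0,0,0.02,0.005,0,0,0,0.04])

```text
time: 31.12
position: [0.5891, 0.1658, 0.0275]
tool_rot: [0.592, 0.806, -0.0, 0.0]
ft_force: [-0.9, -3.5, 1.7]
grip_width: 0.0139
```

```bash
python3 q.py
```

```text
turned 0.775 mz 0.513 F [-0.9 -3.5  1.7] w 0.0139 pin n 26 maxrow 264 t 31.12
```

Call:
send_rows(steps=[0.005,0,0,0,0.02,0.005,0,0,0,0.04])

```text
time: 31.42
position: [0.5891, 0.1658, 0.0275]
tool_rot: [0.608, 0.794, -0.0, 0.0]
ft_force: [-0.8, -3.9, 2.0]
grip_width: 0.0139
```

```bash
python3 q.py
```

```text
turned 0.816 mz 0.429 F [-0.8 -3.9  2. ] w 0.0139 pin n 26 maxrow 264 t 31.43
```

Call:
send_rows(steps=[0.005,0,0,0,0.02,0.005,0,0,0,0.04])

```text
time: 31.72
position: [0.589, 0.1658, 0.0275]
tool_rot: [0.625, 0.781, -0.0, 0.0]
ft_force: [-0.3, -4.6, 1.5]
grip_width: 0.0135
```

```bash
python3 q.py
```

```text
turned 0.858 mz 0.381 F [-0.3 -4.6  1.5] w 0.0135 pin n 26 maxrow 264 t 31.73
```

Call:
send_rows(steps=[0.005,0,0,0,0.02,0.005,0,0,0,0.04])

```text
time: 32.02
position: [0.589, 0.1658, 0.0275]
tool_rot: [0.641, 0.768, -0.0, 0.0]
ft_force: [-0.4, -4.0, 2.3]
grip_width: 0.0139
```

```bash
python3 q.py
python3 - <<'E'
import cv2
im=cv2.imread('pics/q.png')[225:275,225:285];cv2.imwrite('pics/q1.png',cv2.resize(im,(480,400),interpolation=cv2.INTER_NEAREST))
E
```

```text
turned 0.9 mz 0.5 F [-0.4 -4.   2.3] w 0.0139 pin n 26 maxrow 264 t 32.02
```

View pics/q1.png

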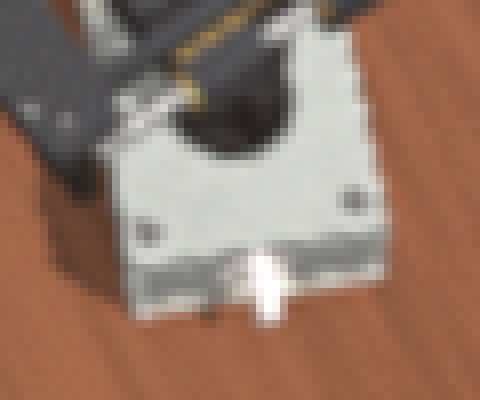

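The pin is still fully out at (268,300) of the crop, so the clamp is open. Going on.

Call:
send_rows(steps=[0.005,0,0,0,0.02,0.005,0,0,0,0.04])

```text
time: 32.33
position: [0.589, 0.1659, 0.0275]
tool_rot: [0.658, 0.753, 0.0, -0.0]
ft_force: [-0.2, -4.4, 2.2]
grip_width: 0.0137
```

```bash
python3 q.py
```

```text
turned 0.945 mz -0.618 F [-0.2 -4.4  2.2] w 0.0137 pin n 26 maxrow 264 t 32.33
```

```bash
python3 q.py; python3 q.py
```

```text
turned 0.946 mz -0.637 F [-1.6 -2.7  3.1] w 0.0136 pin n 26 maxrow 264 t 32.38
turned 0.945 mz -0.611 F [-1.4 -4.   2.2] w 0.014 pin n 26 maxrow 264 t 32.42
```

The knob's moment has reversed sign, +0.45 to −0.62: the roller is at the notch's edge and driving the cam on, while the pin is not yet in. I'll take smaller steps.

Call:
send_rows(steps=[0.005,0,0,0,0.015])

```text
time: 32.6
position: [0.589, 0.1659, 0.0275]
tool_rot: [0.664, 0.748, 0.0, -0.0]
ft_force: [-1.8, -3.7, 1.5]
grip_width: 0.0138
```

```bash
python3 q.py;python3 q.py
```

```text
turned 0.961 mz -0.444 F [-1.8 -3.7  1.5] w 0.0138 pin n 26 maxrow 264 t 32.6
turned 0.961 mz -0.464 F [-0.9 -3.6  2.6] w 0.0138 pin n 26 maxrow 264 t 32.65
```

Run:
```python
from h import *
snap('side','side16');w=cv2.imread('pics/q.png')[225:275,225:285]
a=cv2.imread('pics/side16.png')[130:230,200:320]
snap('wrist','wrist16')
cv2.imwrite('pics/q2.png',np.hstack([cv2.resize(w,(240,200),interpolation=cv2.INTER_NEAREST),cv2.resize(a,(240,200),interpolation=cv2.INTER_CUBIC),cv2.resize(cv2.imread('pics/wrist16.png'),(267,200))]))
```

```text
(no output)
```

View pics/q2.png

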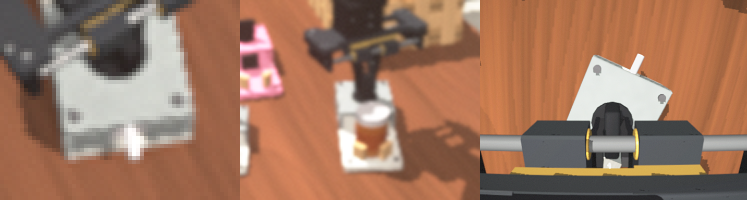

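Call:
send_rows(steps=[0.005,0,0,0,0.015])

```text
time: 32.92
position: [0.589, 0.1658, 0.0275]
tool_rot: [0.669, 0.743, 0.0, -0.0]
ft_force: [-1.8, -3.2, 2.3]
grip_width: 0.0139
```

```bash
python3 q.py
```

```text
turned 0.974 mz -0.299 F [-1.8 -3.2  2.3] w 0.0139 pin n 26 maxrow 264 t 32.92
```

```bash
cat > pin.py <<'E'
from h import *
yaw=-.299;X=np.array([np.cos(yaw),np.sin(yaw)]);Y=np.array([-X[1],X[0]]);B=np.c_[X,Y]
def tip(c,z=.03):
    h,w=384,512;u,v=np.meshgrid(np.arange(w),np.arange(h));P=plane(c,np.c_[u.ravel(),v.ravel()],z)[:,:2]@B-[.5137,.280]
    L=P.reshape(h,w,2);g=c['color'].astype(int);m=(abs(L[...,0])<.008)&(L[...,1]>.095)&(L[...,1]<.15)&((g.max(2)-g.min(2))<40)&(g.min(2)>130)
    return m.sum(),L[m][:,1].max().round(4) if m.any() else None
E
python3 - <<'E'
from pin import *
c=snap('wrist','wrist17')
for n in('wrist13','wrist15','wrist16','wrist17'): print(n,tip(dict(np.load(n+'.npz'))))
for n in('scene0','sc_a','sc_c','q'): print(n,tip(dict(np.load(n+'.npz'))))
o=robot.get_obs();print(o['moment'].round(3),o['joint_torque'].round(3),o['q'].round(3))
cv2.imwrite('pics/w17.png',cv2.resize(cv2.imread('pics/wrist17.png')[60:260,130:400],(800,593)))
E
```

```text
wrist13 (np.int64(849), np.float64(0.1303))
wrist15 (np.int64(995), np.float64(0.1307))
wrist16 (np.int64(1172), np.float64(0.1276))
wrist17 (np.int64(1177), np.float64(0.1276))
scene0 (np.int64(59), np.float64(0.1305))
sc_a (np.int64(59), np.float64(0.1305))
sc_c (np.int64(59), np.float64(0.1305))
q (np.int64(58), np.float64(0.1281))
[-0.859  0.211 -0.235] [  2.108 -45.457 -12.508   0.711  -0.439  -0.241] [ 0.092  0.722  1.586  0.     0.833 -0.014]
```

View pics/w17.png

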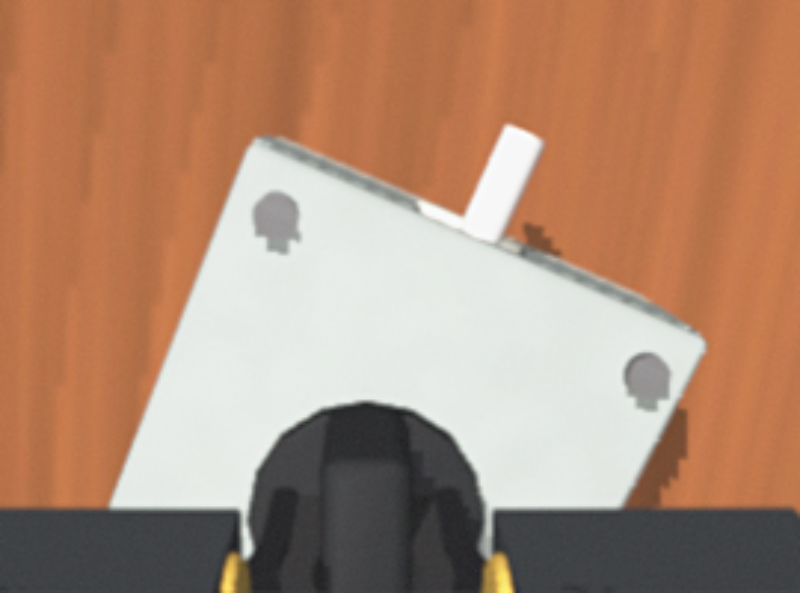

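Both cameras show the tail pin drawn in about 3 mm (0.1305 → 0.1277): the roller is part-way down the notch flank and I'm holding the cam back. I'll follow it on in small steps.

Call:
send_rows(steps=[0.005,0,0,0,0.015])

```text
time: 33.15
position: [0.589, 0.1658, 0.0275]
tool_rot: [0.674, 0.738, -0.0, 0.0]
ft_force: [-0.4, -3.2, 1.8]
grip_width: 0.014
```

```bash
cat > q3.py <<'E'
from pin import *
o=robot.get_obs();M=R.from_quat(o['tool_rot']).as_matrix();a=np.arctan2(M[1,1],M[0,1])
c=snap('wrist','qw');o2=robot.get_obs()
print('turned',round(1.079-a,3),'mz',o['moment'][2].round(3),o2['moment'][2].round(3),'F',o['ft_force'].round(1),'pin',tip(c),'t',round(o['time'],2))
E
python3 q3.py
```

```text
turned 0.988 mz -0.013 -0.102 F [-0.4 -3.2  1.8] pin (np.int64(1179), np.float64(0.1275)) t 33.15
```

Call:
send_rows(steps=[0.005,0,0,0,0.015])

```text
time: 33.33
position: [0.589, 0.1658, 0.0275]
tool_rot: [0.68, 0.733, -0.0, 0.0]
ft_force: [-1.6, -3.9, 2.3]
grip_width: 0.0136
```

```bash
python3 q3.py
```

```text
turned 1.004 mz -0.061 -0.158 F [-1.6 -3.9  2.3] pin (np.int64(1169), np.float64(0.1272)) t 33.33
```

Call:
send_rows(steps=[0.005,0,0,0,0.015])

```text
time: 33.5
position: [0.589, 0.1658, 0.0275]
tool_rot: [0.686, 0.728, -0.0, 0.0]
ft_force: [-1.3, -3.4, 2.5]
grip_width: 0.014
```

```bash
python3 q3.py
```

```text
turned 1.02 mz -0.212 -0.274 F [-1.3 -3.4  2.5] pin (np.int64(1154), np.float64(0.1263)) t 33.5
```

Call:
send_rows(steps=[0.005,0,0,0,0.015])

```text
time: 33.67
position: [0.589, 0.1658, 0.0275]
tool_rot: [0.692, 0.722, -0.0, 0.0]
ft_force: [-1.7, -3.2, 1.6]
grip_width: 0.0133
```

```bash
python3 q3.py
```

```text
turned 1.038 mz -0.376 -0.404 F [-1.7 -3.2  1.6] pin (np.int64(1083), np.float64(0.1237)) t 33.67
```

Call:
send_rows(steps=[0.005,0,0,0,0.015])

```text
time: 33.85
position: [0.589, 0.1658, 0.0275]
tool_rot: [0.698, 0.716, -0.0, -0.0]
ft_force: [-1.6, -2.9, 1.7]
grip_width: 0.014
```

```bash
python3 q3.py
```

```text
turned 1.055 mz -0.302 -0.285 F [-1.6 -2.9  1.7] pin (np.int64(1023), np.float64(0.1215)) t 33.85
```

The pin is now at 0.1215, exactly 9.0 mm in: the clamp has snapped. The knob still pushes forward slightly (−0.3), so one tiny step to unload, then I'll verify.

Call:
send_rows(steps=[0.005,0,0,0,0.01])

```text
time: 34.02
position: [0.589, 0.1658, 0.0275]
tool_rot: [0.702, 0.712, -0.0, -0.0]
ft_force: [-2.0, -2.7, 1.2]
grip_width: 0.0133
```

```bash
python3 q3.py
```

```text
turned 1.065 mz -0.21 -0.241 F [-2.  -2.7  1.2] pin (np.int64(1002), np.float64(0.1205)) t 34.02
```

Call:
send_rows(steps=[0.005,0,0,0,0.01])

```text
time: 34.2
position: [0.589, 0.1658, 0.0275]
tool_rot: [0.706, 0.708, -0.0, 0.0]
ft_force: [-0.0, -4.3, 1.9]
grip_width: 0.0138
```

```bash
python3 q3.py
```

```text
turned 1.076 mz -0.091 -0.077 F [-0.  -4.3  1.9] pin (np.int64(993), np.float64(0.1203)) t 34.2
```

The pin has settled at 0.120 and the moment is near zero, so I stop here. Open and lift off.

Call:
send_rows(steps=[0.018,0,0,0,0,0.025,0,0,0,0,0.035,0,0,0,0,0.04,0,0,0,0,0.04,0,0,0,0,0.04,0,0,0,0])

```text
time: 35.0
position: [0.589, 0.1659, 0.0275]
tool_rot: [0.706, 0.708, -0.0, 0.0]
ft_force: [0.6, 0.5, -0.1]
grip_width: 0.0394
```

Call:
send_rows(steps=[0.04,0,0,-0.02,0,0.04,0,0,-0.05,0,0.04,0,0,-0.1,0,0.04,0,0,-0.15,0,0.04,0,0,-0.2,0,0.04,0,0,-0.22,0,0.04,0,0,-0.22,0])

```text
time: 35.88
position: [0.5901, 0.166, 0.2496]
tool_rot: [0.706, 0.708, 0.002, 0.002]
ft_force: [0.5, -0.2, -0.4]
grip_width: 0.0399
```

Run:
```python
from pin import *
go([.55,.03,.24],-.299)
for n in('side','scene','wrist'):
    c=snap(n,n+'18');W=cloud(c);L=W[...,:2]@B-[.5137,.280]
    m=(W[...,2]>.076)&(W[...,2]<.093)&(np.hypot(L[...,0],L[...,1]+.0525)<.04)
    if m.sum()>30:
        v,u=np.where(m);ce,r=cv2.minEnclosingCircle(plane(c,np.c_[u,v],.084)[:,:2].astype(np.float32));print(n,m.sum(),np.median(W[m][:,2]),'r',r,'rel nest',np.array(ce)@B-[.5137,.2275])
    print(n,'pin',tip(c))
a=cv2.imread('pics/side18.png')[130:230,200:320];b=cv2.imread('pics/scene18.png')[180:280,200:320]
cv2.imwrite('pics/x18.png',np.hstack([cv2.resize(x,(396,330),interpolation=cv2.INTER_CUBIC) for x in(a,b)]))
```

```text
pos [0.5901 0.166  0.2496] yang 0.003 z [ 4.8e-03  3.0e-04 -1.0e+00] w 0.0399 t 35.88 F [ 0.5 -0.2 -0.4] 
 shift [-0.1359 -0.0406  0.0094] turn 0.3020469900235243
side 159 0.08445313843368385 r 0.032145652920007706 rel nest [-0.00061925 -0.00468101]
side pin (np.int64(3), np.float64(0.1317))
scene 215 0.08421553420946093 r 0.028398429974913597 rel nest [1.90564423e-05 4.81725604e-03]
scene pin (np.int64(51), np.float64(0.1218))
wrist 967 0.08438080499928818 r 0.025034943595528603 rel nest [0.00262629 0.00856894]
wrist pin (np.int64(230), np.float64(0.1204))
```

View pics/x18.png

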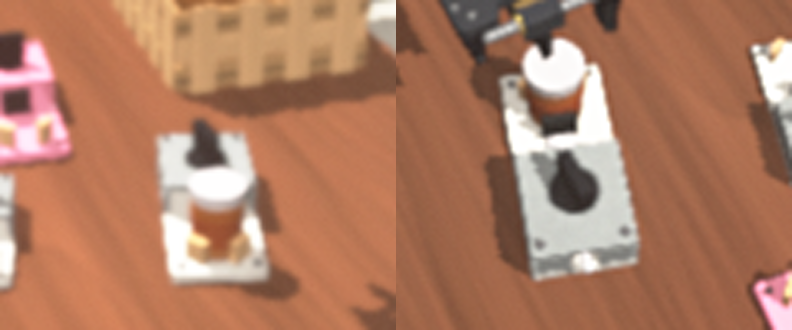

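The pad is against the jar, with the pin drawn in and the knob free. I'll take a proper unobstructed wrist look at the jar from the front.

Call:
send_rows(steps=[0.04,-0.05,-0.015,0,0.1,0.04,-0.1,-0.03,0,0.2,0.04,-0.136,-0.04,0,0.3,0.04,-0.136,-0.04,0,0.3,0.04,-0.136,-0.04,0,0.3,0.04,-0.136,-0.04,0,0.3])

```text
time: 36.78
position: [0.5482, 0.0307, 0.2454]
tool_rot: [0.803, 0.595, -0.002, -0.001]
ft_force: [0.6, -0.3, 0.3]
grip_width: 0.0403
```

Run:
```python
from pin import *
c=snap('wrist','wrist19');W=cloud(c);L=W[...,:2]@B-[.5137,.280]
m=(W[...,2]>.078)&(W[...,2]<.092)&(np.hypot(L[...,0],L[...,1]+.0525)<.034)
v,u=np.where(m);ce,r=cv2.minEnclosingCircle(plane(c,np.c_[u,v],.084)[:,:2].astype(np.float32));print(m.sum(),'z',np.median(W[m][:,2]),'r',r,'rel nest',np.array(ce)@B-[.5137,.2275])
P=W[m];A=np.c_[P[:,:2],np.ones(len(P))];print('lid slope',np.linalg.lstsq(A,P[:,2],rcond=None)[0][:2].round(3))
for n,p,t in(('tall',(.491,-.318),.12),('tin',(.616,-.203),.046),('box',(.765,-.139),.04)):
  for k in('side','scene'):
    out=[]
    for q in('0','18'):
        W=cloud(dict(np.load(k+q+'.npz')));mm=(np.hypot(W[...,0]-p[0],W[...,1]-p[1])<.08)&(abs(W[...,2]-t)<.008);out.append(((W[mm].max(0)+W[mm].min(0))/2)[:2].round(4).tolist())
    print(n,k,out)
print(robot.get_obs()['ft_force'].round(1))
```

```text
1950 z 0.08436020089259358 r 0.025983169674873352 rel nest [8.10839777e-05 4.10622450e-04]
lid slope [-0.003 -0.001]
tall side [[0.4897, -0.3203], [0.4892, -0.3216]]
tall scene [[0.4925, -0.317], [0.4926, -0.3187]]
tin side [[0.615, -0.2073], [0.6147, -0.2059]]
tin scene [[0.6182, -0.2034], [0.6175, -0.2042]]
box side [[0.7638, -0.141], [0.7646, -0.1388]]
box scene [[0.767, -0.1377], [0.7671, -0.1385]]
[-1.6  0.3  0.4]
```

View pics/wrist19.png

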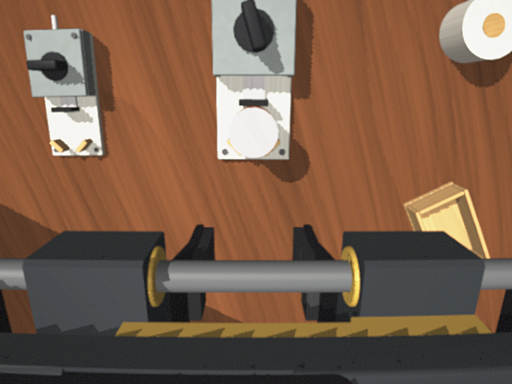

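The jar is 0.4 mm from its seat and upright, with the pad (253,102) against it and the bystanders unmoved. Handing in.

```bash
python3 -c "
from rig import hand_in
print(hand_in())"
```

```text
the job is handed in; nothing more can be done
None
```

The jar is clamped in the large grey jig and the job is handed in, at about 37 s of the 72 s allowed. `hand_in()` gives no verdict.

**What I did:**
- **Jar:** I set it in the V-nest and let go. It stood upright 1.6 mm from its seat with the clamp still open.
- **Knob:** I turned it clockwise about 1.08 rad, in small steps near the notch, until the roller dropped in. I stopped when the clamp's tail pin stopped moving and the knob moment was near zero, then let go and moved clear.

**Last checks:**
- **Jar:** it is 0.4 mm from its seat, its lid is level and its top is at 84 mm.
- **Clamp:** the pad is against the jar. The tail pin moved in 9 to 10 mm, against the 9 mm given. I could not measure the pad's force on the jar.
- **Knob load:** the largest wrist moment I read was about 0.64 N m, with the knob pushing forward as the roller entered the notch. The force between the cam and the roller could not be read.
- **Bystanders:** the tall jar, tin and box are where they were, to within about 2 mm.

**What went wrong on the way:**
- **First lowering:** the jar hit a V-block and tilted in the grip. I put it back on the table, regrasped it and placed it cleanly on the second try.
- **Fingertips:** they sit about 35 mm further back than the reported tool point suggests. The first knob grip closed above the bar and held nothing, so I went deeper on the second try. It also means the jar was held only by the top of its lid.

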